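# Open the sash of a bench hood to its mark and start the fan

### The arm

A 6-joint arm with a two-finger parallel gripper is mounted at the origin on a cart in front of the work surface, level with it; the furniture and walls round the work are solid. World frame = base frame: x ahead of the robot, y to its left, z up, the work surface at z = 0. Lengths are in mm, angles in rad, forces in N, time in s.
With the tool pointing down it reaches from about 350 to 775 mm from the base axis. Payload 7.3 kg.
Tool frame: the origin (TCP) lies midway between the tips of the shut fingers; the grasp point (between the pads) lies 19 mm behind it (grasp_offset is the z of the grasp point in the tool frame, in mm); z points along the fingers, y is the direction in which the jaws open and shut (so a half turn about z gives the same grasp; the last joint's range is limited). The gripper opens to 92 mm and grips with 3 to 60 N. Pads are 19 mm wide; open, the fingers measure 130 mm over their backs; the gripper's body (75 mm by 190 mm) begins 47 mm behind the grasp point.
Start: joints at [-1.481, 0.342, 1.524, -0, 1.275, -0.146], TCP at [122.672, -510.486, 226.741] pointing down, gripper open.
Joint ranges: [-2.53, 2.53], [-0.77, 2.02], [0.04, 2.7], [-1, 4.14], [0.28, 2.66], [-3.11, 3.11]. Speed limits (rad/s): [2.57, 2.57, 3.14, 3.14, 3.14, 3.14].

### API

Orientations are given as [roll, pitch, yaw] about the fixed x, y, z axes, in that order (R = Rz(yaw) Ry(pitch) Rx(roll)).
In Python, from plant import get_obs, capture, camera_model, close_job, boxes_of, regions_of, place_of, grasp_offset gives the robot as it stands. The module is installed in compiled form; this text tells all that it offers.
- The arm moves only by the tool send_rows, never from a script. Its argument "targets" is a list that holds one entry, the list of rows, each a list of 7 numbers: the turn, a rotation vector about the tool's x, y, z in degrees, then the shift along the tool's x, y, z in mm, then the closure, from -1 (fully open) to 1 (shut). A call has 1 to 5 rows; each row is the pose to reach, as a shift and turn from the pose commanded when the call began, along the tool's axes at that moment; what a row does not reach only later rows make up. A row lasts 1/12 s, in which the tool goes at most 41.7 mm and 7.16 degrees, less where a joint would pass 70% of its speed; a pose out of reach is approached as far as the arm can. A call with a gripper value outside its range is refused whole. The fingers move at their own pace and stop on an object; the grip force is fixed at half the most. Time passes only in rows, so rows that repeat a pose let the fingers close. It gives the time, the measured TCP pose, the force and the opening at its end, in the units of the state.
- get_obs(): the state, without advancing time (a new reading comes with each control period).
- capture(name): name is "scene" or "top" or "wrist"; returns the picture (384x512x3 uint8, red, green, blue); there is no depth.
- camera_model(name): a dict with "K" (3x3 intrinsics, pixels), "world_to_cam" (4x4, takes a point from world to camera coordinates). Camera axes: x right, y up, looking along -z (the intrinsics and any distortion apply to the point x, -y, -z); pixel columns grow to the right and rows downward; lengths in mm; the calibration is good to about 2 mm. The wrist camera is an equidistant fisheye: a pixel r from the principal point sees the ray r / f radians off the axis. A picture is of the moment at which its call begins: read the wrist's pose just before it. camera_model takes no time and is no camera call; for the wrist camera it gives the pose at the moment of the call.
- close_job(): hands the job in, once; it reports no verdict.
Trained networks look in the newest picture that a camera, given by its name, has taken for a name from the list of things; names that differ only in an ending like _2 or _b are one class to them, and where a whole thing is asked for, a point or a joint stands for the part that bears it (a point fixed in the world has none). Each returns a list of dicts, best first, with "conf" (0 to 1); they miss things now and then, are a little off and sometimes report something else, mostly with a low value. They report only what shows in the picture. A call takes as long as a camera call.
- boxes_of(label, camera): "location" ([row, column] in pixels, amid what is visible of it).
- regions_of(label, camera): "region" (384x512 bool, what is visible of it) and "location" ([row, column] in pixels, amid what is visible of it).
- place_of(label, camera): "location" ([row, column] in pixels: a listed point, or the origin of a listed thing).
The state is a dict: "time": time; "joint_positions": joint angles; "dq": joint speeds; "tau": joint torques, N m; "tool_pos": TCP position; "tcp_rot": TCP orientation; "contact_force": force on the tool from outside, world axes, zero at the start; "moment": the same for the moment, N m; "grip_width": finger opening in mm.
Only numpy, scipy, OpenCV 4.12 (cv2) and the standard library are available. Lean on these libraries where they do the work, as an engineer would, in place of code of your own. Each camera call takes 0.05 s, during which the arm holds its last target.

### The job

Make the small bench hood ready for work: with the fingertips beneath the lip of its sliding window, push the window up until the index tab on its lower bar is level with the pointer of the clip on the left rail. Then press the round fan button on the left of the hood's front ledge fully down and let it come back up. Do not pinch the lip or pick anything up, leave the window at the mark, and leave the cup, bottle and dish beside the hood where they stand.

Things in the scene. Friction and masses are not known exactly. Their poses are not given: they have to be found in the camera images.
- hood: Fixed white bench fume hood, 260 mm wide (y), 340 high. Origin on the worktop under its middle; -x is the front (robot side), +y its left seen from the front. A glass window slides between two rails that lean back 15 degrees (top to +x). The floor plate, 25 mm thick, reaches from x = -125 (a ledge in front of the window) to +60 mm. Two small vials stand over 20 mm behind the window.
- sash (a joint): How far the window is slid up along its rails, in m: 0 = lowest, 0.14 = top stop. Counterweighted: about 2 to 4 N along the rails moves it either way, and it stays where it is left. At 0 its lower edge is about 78 mm above the worktop; the space below it, down to the floor plate, is open.
- lip_mid (a point): Middle of the underside of the window's pull lip; moves with the window. The lip is a plate 160 mm wide (y), 36 deep, 7 thick with its cap, at the window's lower edge; it sticks out to the front, flaring 42 degrees above level. This point is 18 mm from its front edge and 18 mm from its root at the window. Axes: y along the lip to its left, z up along the rails, x into the hood.
- sash_index (a point): Centre of the small black index tab (14 x 18 x 6 mm) on the front of the window's lower bar at its left end; moves with the window. Axes as lip_mid. The lip's upper face carries a grey plastic cap, 24 mm deep, 6 mm back from the lip's front edge; the fingers touching this cap and the plate beneath at once counts as pinching.
- mark (a point): Tip of the pointer of the black clip on the left rail (clip 8 x 22 x 20 mm, pointer directed at the window); it marks the wanted height of the index tab. Its z axis runs up along the rails. The index tab is level with it when its z in this frame is 0.
- fan_button (a joint): Travel of the fan button in m: 0 = up, 0.006 = fully down. A spring needs about 1.5 N to start and 4 N to press it fully down, and brings it back up.
- fan_button_top (a point): Centre of the top face of the round black fan button (22 mm diameter) on the left of the ledge in front of the window, in a low grey collar; pressed straight down. When up its top is 45 mm above the worktop, 11 mm above the collar. In the hood's frame it is at x = -100, y = +100 mm.
- cup_a: Loose specimen cup with red lid, 62 mm diameter, 69 mm high, standing right of the hood; origin at the centre of its underside. A bystander.
- lugol: Loose brown dropper bottle with black cap, 38 mm diameter, 113 mm high, standing right of the hood; origin at the centre of its underside. A bystander.
- petri_a: Loose closed petri dish, 90 mm diameter, 14 mm high, lying left of the hood; origin at the centre of its underside. A bystander.

How it is judged (in metres and radians):
On the way, in this order (a step that is already met when the one before it is completed fails the run):
1. the fingers push the window upwards from beneath its lip (contact force between the fingers and sash_c0 above 0.5 N and velocity of joint sash above 0.003 m/s), for 0.1 s.
2. the window stands still with its index tab level with the pointer (within 7 mm along the rail) (z of sash_index in the frame of mark between -0.007 and 0.007 m and velocity of joint sash between -0.003 and 0.003 m/s), for 0.3 s.
3. the fan button is pressed fully down (at least 4.5 of its 6 mm) (value of joint fan_button above 0.0045 m), for 0.05 s.
At the end, for the whole second after the job is handed in: The window rests with its index tab within 7 mm of the pointer's height along the rail, the fan button has been pressed after that and is up again, and cup, bottle and dish stand within 15 mm of where they stood (all of step 2 and value of joint fan_button below 0.002 m and distance of each of cup_a, lugol, petri_a from where it was at the start of the episode below 0.015 m); the robot touches nothing.
It fails at once if the lip is pinched between the fingers (its plate and its upper cap touched by the fingers at once) (contact force between the fingers and sash_c1 above 1 N and contact force between the fingers and sash_c0 above 1 N).
It fails at once if the cup, the bottle or the dish is lifted or moved more than 15 mm (distance of any of cup_a, lugol, petri_a from where it was at the start of the episode above 0.015 m).
It also fails if it takes over 70 s, if anything falls off the work surface, if the arm or the gripper's body presses on something with over 40 N, if the wrist force passes 120 N, or if a joint passes its speed limit or range.

## Working session

There is one attempt and no reset: what is moved stays moved. The work goes in short steps, Python scripts to look and compute and a tool call to move; the robot and the scene stay as the last step left them, time stands still between calls to the robot, and variables do not carry over. Pictures are saved under pics/ and viewed, and the job is handed in when it is done.

Besides the shell and the picture viewer there is one more tool, called after ">>>" by a JSON object that holds its "api" and its "payload", one argument or row to a line. send_rows: Moves the arm, as the interface text tells. Its arguments: {"type":"object","properties":{"targets":{"type":"array","items":{"type":"array","items":{"type":"array","items":{"type":"number"}}}}},"required":["targets"]}

```bash
mkdir -p pics; cat > h.py <<'E'
import numpy as np, cv2
from plant import *
def snap(n,f):
    im=capture(n); cv2.imwrite('pics/'+f,im[:,:,::-1]); return im
def proj(cam,P):
    m=camera_model(cam);K=np.array(m['K']);T=np.array(m['world_to_cam'])
    c=T[:3,:3]@np.array(P,float)+T[:3,3]; c=np.array([c[0],-c[1],-c[2]])
    if cam=='wrist':
        r=np.hypot(c[0],c[1]);th=np.arctan2(r,c[2]);d=np.array([c[0]/r*th,c[1]/r*th,1])
    else: d=c/c[2]
    p=K@d; return p[1],p[0]
def ray(cam,rc):
    m=camera_model(cam);K=np.array(m['K']);T=np.array(m['world_to_cam'])
    d=np.linalg.inv(K)@np.array([rc[1],rc[0],1.])
    if cam=='wrist':
        th=np.hypot(d[0],d[1]);d=np.array([d[0]/th*np.sin(th),d[1]/th*np.sin(th),np.cos(th)])
    d=np.array([d[0],-d[1],-d[2]]);R=T[:3,:3]
    o=-R.T@T[:3,3];v=R.T@d;return o,v/np.linalg.norm(v)
def atz(cam,rc,z):
    o,v=ray(cam,rc);return o+v*(z-o[2])/v[2]
E
python3 - <<'E'
from h import *
o=get_obs();print({k:np.round(v,3) for k,v in o.items()},grasp_offset() if callable(grasp_offset) else grasp_offset)
for n in ['scene','top','wrist']:
    snap(n,n+'0.png'); m=camera_model(n);print(n,m.keys(),np.round(m['K'],1).tolist(),np.round(m['world_to_cam'],3).tolist())
    for l in ['hood','lip_mid','sash_index','mark','fan_button_top','cup_a','lugol','petri_a']:
        print(l,[(np.round(d['location'],1).tolist(),round(d['conf'],2)) for d in place_of(l,n)[:2]])
E
```

```text
{'time': np.float64(0.0), 'joint_positions': array([-1.481,  0.343,  1.525, -0.   ,  1.275, -0.146]), 'dq': array([-0.   , -0.   ,  0.002,  0.   , -0.   , -0.001]), 'tau': array([ 2.0000e-03, -4.3124e+01, -2.4422e+01,  7.2000e-02,  5.6000e-02,
       -0.0000e+00]), 'tool_pos': array([ 122.623, -510.07 ,  226.063]), 'tcp_rot': array([-3.14 , -0.   ,  0.236]), 'contact_force': array([ 0.106, -0.065,  0.437]), 'moment': array([-0.005,  0.008,  0.028]), 'grip_width': np.float64(91.68)} -18.8
scene dict_keys(['K', 'world_to_cam']) [[444.1, 0.0, 254.1], [0.0, 444.1, 194.5], [0.0, 0.0, 1.0]] [[-0.042, -0.999, 0.022, -232.422], [0.511, -0.003, 0.859, -333.841], [-0.858, 0.048, 0.511, -832.876], [0.0, 0.0, 0.0, 1.0]]
hood [([221.2, 252.4], 0.96)]
lip_mid [([192.5, 241.3], 0.92)]
sash_index [([176.4, 219.8], 0.59), ([212.3, 168.1], 0.18)]
mark [([161.2, 219.1], 0.45)]
fan_button_top [([212.9, 200.2], 0.59), ([220.1, 249.8], 0.2)]
cup_a [([253.6, 301.0], 0.72)]
lugol []
petri_a [([213.6, 173.0], 0.65)]
top dict_keys(['K', 'world_to_cam']) [[493.7, 0.0, 256.0], [0.0, 493.7, 186.6], [0.0, 0.0, 1.0]] [[-0.016, -1.0, -0.013, -225.974], [0.992, -0.018, 0.128, -479.02], [-0.128, -0.01, 0.992, -1200.842], [0.0, 0.0, 0.0, 1.0]]
hood [([177.0, 257.1], 0.63)]
lip_mid [([182.6, 248.9], 0.9)]
sash_index [([151.3, 223.3], 0.8)]
mark [([139.1, 221.4], 0.49)]
fan_button_top [([180.6, 261.9], 0.65)]
cup_a [([235.2, 310.9], 0.87)]
lugol [([210.1, 324.7], 0.78), ([178.6, 202.0], 0.24)]
petri_a [([167.5, 168.3], 0.91)]
wrist dict_keys(['K', 'world_to_cam']) [[297.3, 0.0, 259.4], [0.0, 297.3, 192.0], [0.0, 0.0, 1.0]] [[0.234, -0.972, 0.001, -525.324], [0.94, 0.226, -0.256, 32.322], [0.249, 0.061, 0.967, -389.017], [0.0, 0.0, 0.0, 1.0]]
hood []
lip_mid []
sash_index []
mark []
fan_button_top []
cup_a []
lugol []
petri_a []
```

```bash
python3 - <<'E'
import cv2
a=cv2.imread('pics/scene0.png')[110:290,130:360];b=cv2.imread('pics/top0.png')[90:270,130:360]
cv2.imwrite('pics/s0z.png',cv2.resize(a,None,fx=3.3,fy=3.3,interpolation=2));cv2.imwrite('pics/t0z.png',cv2.resize(b,None,fx=3.3,fy=3.3,interpolation=2))
E
```

```text
(no output)
```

View pics/scene0.png

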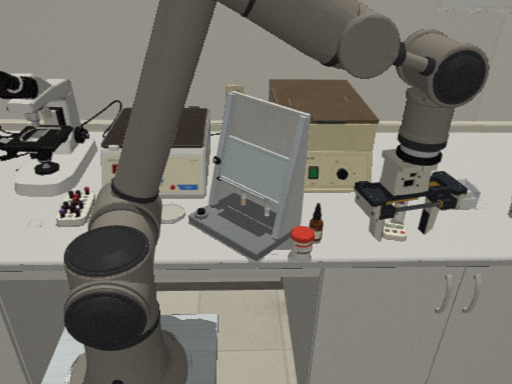

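View pics/s0z.png

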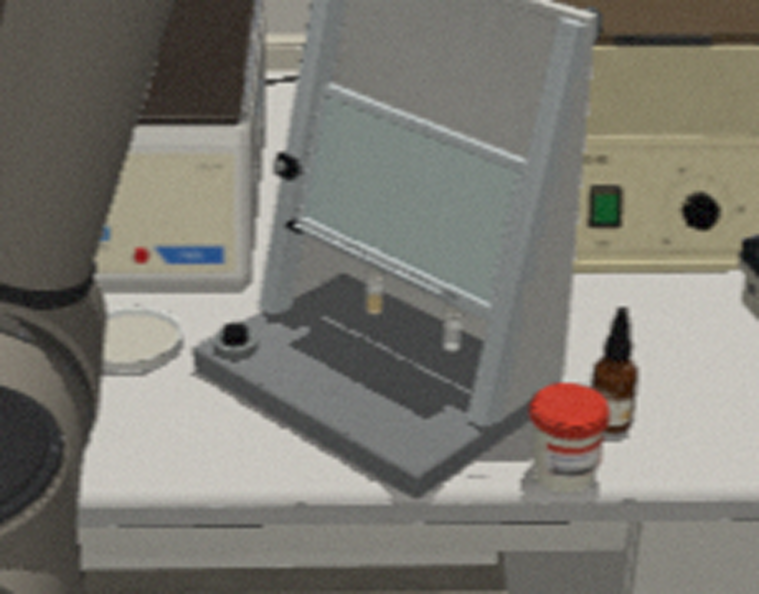

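View pics/t0z.png

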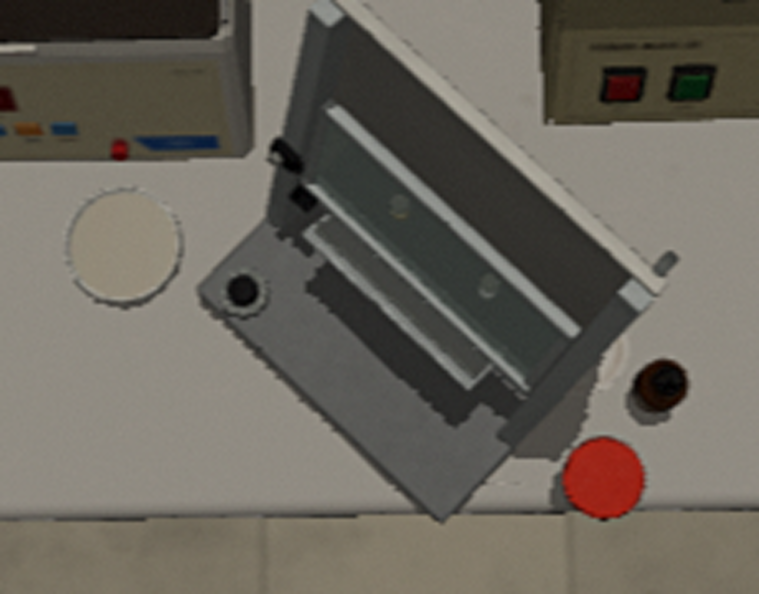

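The hood stands turned about 40°, with its ledge facing the near right. The button is at (177,204) in the top picture, the index tab at about (150,222) and the clip at about (137,217). The cup and bottle stand at the right edge and the dish at the left. Next I fit the hood pose and triangulate.

```bash
cat > fit.py <<'E'
from h import *
from scipy.optimize import least_squares
obs=[('top',(177.3,203.6),(-100,100,45)),('scene',(209.4,201.2),(-100,100,45)),
('top',(178.5,190.6),(-125,130,25)),('scene',(216,189.7),(-125,130,25)),
('top',(245.5,264),(-125,-130,25)),('scene',(254.8,255.8),(-125,-130,25))]
def W(p,h):
    c,s=np.cos(p[2]),np.sin(p[2]);return np.array([p[0]+c*h[0]-s*h[1],p[1]+s*h[0]+c*h[1],h[2]])
f=lambda p:np.concatenate([np.subtract(proj(c,W(p,h)),rc) for c,rc,h in obs])
def tri(l):
    A=np.zeros((3,3));b=np.zeros(3)
    for c,rc in l:
        o,v=ray(c,rc);M=np.eye(3)-np.outer(v,v);A+=M;b+=M@o
    return np.linalg.solve(A,b)
def H(p,w):
    c,s=np.cos(p[2]),np.sin(p[2]);d=w-np.array([p[0],p[1],0]);return np.array([c*d[0]+s*d[1],-s*d[0]+c*d[1],d[2]])
E
python3 - <<'E'
from fit import *
r=least_squares(f,[550,-230,-.7]);p=r.x;print(p,np.round(r.fun,1))
for n,l in dict(index=[('scene',(178.5,218.8)),('top',(149.7,221.8))],indexN=[('scene',(176.4,219.8)),('top',(151.3,223.3))],
  clip=[('scene',(160,217.3)),('top',(137,217.3))],markN=[('scene',(161.2,219.1)),('top',(139.1,221.4))],lipN=[('scene',(192.5,241.3)),('top',(182.6,248.9))]).items():
    w=tri(l);print(n,np.round(w),np.round(H(p,w),1))
for n,rc,z in [('cup',(235.2,310.9),0),('lug',(210.1,324.7),0),('petri',(167.5,168.3),0)]:
    w=atz('top',rc,z);print(n,w.round(),H(p,w).round())
E
```

```text
[ 501.49372858 -247.03121019   -0.76777051] [-0.2  0.1 -0.8  0.4 -1.1 -1.5 -1.9 -1.6  3.1  1.  -1.3  1.5]
index [ 553. -155.  111.] [-26.8 102.3 111.2]
indexN [ 547. -159.  121.] [-28.5  95.5 121.2]
clip [ 572. -150.  160.] [-16.4 119.1 160.1]
markN [ 568. -157.  159.] [-14.8 110.8 158.5]
lipN [ 474. -217.  112.] [-40.4   2.3 111.7]
cup [ 353. -370.    0.] [ -21. -192.    0.]
lug [ 416. -407.    0.] [  49. -175.    0.]
petri [532.  -9.   0.] [-143.  192.    0.]
```

```bash
cat >> h.py <<'E'
from scipy.spatial.transform import Rotation as Ro, Slerp
def cur():
    o=get_obs();return np.array(o['tool_pos']),Ro.from_euler('xyz',o['tcp_rot'])
def rel(P0,R0,P,R):
    t=np.degrees((R0.inv()*R).as_rotvec());s=R0.inv().apply(np.array(P)-P0);return np.round(np.r_[t,s],1).tolist()
E
python3 - <<'E'
from h import *
P,R=cur();r0=np.hypot(P[0],P[1]);az=np.arctan2(P[1],P[0])
n=0;P0,R0=P,R
for k in range(1,11):
    a=min(k/9,1)*np.radians(60);r=r0+(390-r0)*min(k/4,1);z=P[2]+30*min(k/4,1)
    print(k,rel(P0,R0,[r*np.cos(az+a),r*np.sin(az+a),z],Ro.from_euler('z',a)*R))
    if k==5:P0,R0=np.array([r*np.cos(az+a),r*np.sin(az+a),z]),Ro.from_euler('z',a)*R
E
```

```text
1 [-0.0, 0.0, -6.7, 57.0, -37.1, -7.5]
2 [-0.0, 0.0, -13.3, 105.5, -79.8, -15.0]
3 [-0.0, 0.0, -20.0, 144.9, -126.8, -22.5]
4 [-0.0, 0.0, -26.7, 175.0, -176.5, -30.0]
5 [-0.0, 0.0, -33.3, 214.3, -199.2, -30.0]
6 [-0.0, 0.0, -6.7, 45.3, -2.6, -0.0]
7 [-0.0, 0.0, -13.3, 89.9, -10.5, -0.0]
8 [-0.0, 0.0, -20.0, 133.4, -23.5, -0.0]
9 [-0.0, 0.0, -26.7, 175.0, -41.5, -0.0]
10 [-0.0, 0.0, -26.7, 175.0, -41.5, -0.0]
```

>>> {"api": "send_rows", "payload": {
  "targets": [
    [[0,0,0,0,-40,-10,1],[0,0,0,0,-80,-20,1],[0,0,0,0,-120,-30,1],[0,0,-6,38,-122,-30,1],[0,0,-11,75,-127,-30,1]]
  ]
}}

```text
time: 1.77
tool_pos: [164.8, -369.0, 257.9]
tcp_rot: [3.139, 0.001, 0.426]
contact_force: [0.9, -1.9, -0.6]
grip_width: 62.9
```

```bash
python3 - <<'E'
from h import *
o=get_obs();print(o['tool_pos'],o['tcp_rot'],o['joint_positions'],o['time'])
P,R=cur();r0=np.hypot(P[0],P[1]);az=np.arctan2(P[1],P[0]);print(r0,np.degrees(az))
for k in range(1,6):
    a=np.radians(5.8*k);r=r0+(390-r0)*min(k/4,1)
    print(k,rel(P,R,[r*np.cos(az+a),r*np.sin(az+a),P[2]],Ro.from_euler('z',a)*R))
E
```

```text
[ 164.83471186 -369.02410941  257.92185651] [3.13856270e+00 7.55965342e-04 4.26118732e-01] [-1.34076384e+00  8.81954487e-02  1.76697346e+00 -1.57612010e-04
  1.28330457e+00 -1.96042938e-01] 1.7667
404.1649113370464 -65.93076632571689
1 [-0.0, 0.0, -5.8, 40.5, -5.3, -0.0]
2 [-0.0, 0.0, -11.6, 79.9, -14.7, -0.1]
3 [-0.0, 0.1, -17.4, 117.9, -27.9, -0.2]
4 [-0.0, 0.1, -23.2, 153.9, -44.8, -0.3]
5 [-0.0, 0.1, -29.0, 189.5, -61.9, -0.3]
```

>>> {"api": "send_rows", "payload": {
  "targets": [
    [[0,0,-5.8,40,-5,0,1],[0,0,-11.6,79,-14,0,1],[0,0,-17.4,117,-27,0,1],[0,0,-23.2,153,-44,0,1],[0,0,-29,189,-62,0,1]]
  ]
}}

```text
time: 2.18
tool_pos: [313.3, -233.2, 256.9]
tcp_rot: [3.141, 0.0, 0.939]
contact_force: [0.9, -0.1, -0.0]
grip_width: 29.9
```

>>> {"api": "send_rows", "payload": {
  "targets": [
    [[0,0,-5.8,40,-2,0,1],[0,0,-11.6,79,-8,0,1],[0,0,-17.4,117,-18,0,1],[0,0,-23.2,153,-31,0,1],[0,0,-29,189,-48,0,1]]
  ]
}}

```text
time: 2.6
tool_pos: [386.7, -52.5, 256.9]
tcp_rot: [3.141, 0.0, 1.445]
contact_force: [1.4, -0.2, -0.9]
grip_width: 0.8
```

```bash
python3 - <<'E'
from h import *
o=get_obs();print(o['tool_pos'],o['tcp_rot'],o['joint_positions'],o['time'])
snap('wrist','w1.png')
for l in ['lip_mid','sash_index','mark','fan_button_top']:
        print(l,[(np.round(d['location'],1).tolist(),round(d['conf'],2)) for d in place_of(l,'wrist')[:2]])
print(camera_model('wrist')['world_to_cam'])
E
```

```text
[386.66206101 -52.47153113 256.85736937] [3.14069835e+00 2.72480395e-04 1.44499571e+00] [-3.31877338e-01  6.31220134e-02  1.79781086e+00 -8.73986226e-05
  1.27972865e+00 -2.06051805e-01] 2.6
lip_mid []
sash_index [([119.9, 358.4], 0.51)]
mark [([268.0, 428.1], 0.44)]
fan_button_top [([197.7, 345.1], 0.69)]
[[ 9.91490775e-01 -1.30169940e-01  1.35261459e-03 -3.89837326e+02]
 [ 1.26122767e-01  9.57987206e-01 -2.57591848e-01  4.38360435e+01]
 [ 3.22349279e-02  2.55570536e-01  9.66252871e-01 -4.16993727e+02]
 [ 0.00000000e+00  0.00000000e+00  0.00000000e+00  1.00000000e+00]]
```

View pics/w1.png

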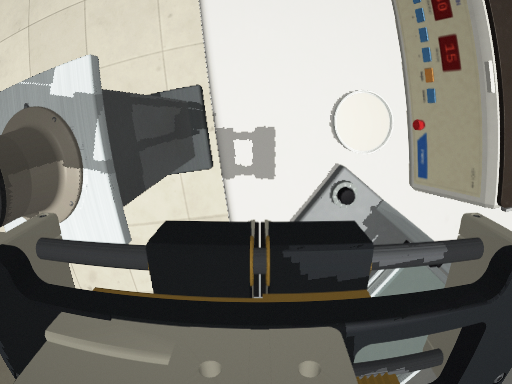

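The wrist view from (387,-52,257) shows the button at about (195,347) and the dish at (122,362). The camera sits on the tool's +x side, so I'll roll it outward (to end up on top) and then tilt.

>>> {"api": "send_rows", "payload": {
  "targets": [
    [[0,0,7,0,0,0,1],[0,0,14,0,0,0,1],[0,0,21,0,0,0,1],[0,0,28,0,0,0,1],[0,0,35,0,0,0,1]]
  ]
}}

```text
time: 3.27
tool_pos: [385.7, -56.2, 256.7]
tcp_rot: [3.141, 0.0, 0.818]
contact_force: [-0.3, -0.1, 0.8]
grip_width: 0.2
```

>>> {"api": "send_rows", "payload": {
  "targets": [
    [[0,0,7,0,0,0,1],[0,0,14,0,0,0,1],[0,0,21,0,0,0,1],[0,0,28,0,0,0,1],[0,0,35,0,0,0,1]]
  ]
}}

```text
time: 3.68
tool_pos: [385.7, -56.2, 256.7]
tcp_rot: [3.141, 0.0, 0.207]
contact_force: [-0.0, -0.1, 0.6]
grip_width: 0.7
```

>>> {"api": "send_rows", "payload": {
  "targets": [
    [[0,0,7,0,0,0,1],[0,0,14,0,0,0,1],[0,0,20,0,0,0,1],[0,0,20,0,0,0,1]]
  ]
}}

```text
time: 4.02
tool_pos: [385.8, -56.0, 256.7]
tcp_rot: [3.141, -0.0, -0.139]
contact_force: [-0.3, -0.3, -0.4]
grip_width: 0.3
```

>>> {"api": "send_rows", "payload": {
  "targets": [
    [[0,-7,0,0,0,0,1],[0,-14,0,0,0,0,1],[0,-20,0,0,0,0,1],[0,-20,0,0,0,0,1]]
  ]
}}

```text
time: 4.35
tool_pos: [387.3, -55.9, 254.7]
tcp_rot: [-3.14, 0.356, -0.13]
contact_force: [-1.2, 0.0, -0.5]
grip_width: 0.4
```

```bash
python3 - <<'E'
from h import *
o=get_obs();print(o['tool_pos'],o['tcp_rot'],o['joint_positions'],o['time']);print(cur()[1].as_matrix().round(3))
E
```

```text
[387.32587688 -55.85970251 254.6670663 ] [-3.14013033  0.35622722 -0.13010826] [-0.2939648   0.2938732   1.57124904 -0.05556616  1.62844792  1.41386785] 4.35
[[ 0.929 -0.13  -0.346]
 [-0.122 -0.991  0.047]
 [-0.349 -0.001 -0.937]]
```

```bash
cat > kin.py <<'E'
from h import *
from scipy.optimize import least_squares
D=[([-1.481,.342,1.524,0,1.275,-.146],[122.672,-510.486,226.741],[np.pi,0,.236]),
([-1.34076384e+00,8.81954487e-02,1.76697346e+00,-1.57612010e-04,1.28330457,-1.96042938e-01],[164.83471186,-369.02410941,257.92185651],[3.1385627,7.56e-4,.426118732]),
([-3.31877338e-01,6.31220134e-02,1.79781086,-8.73986226e-05,1.27972865,-2.06051805e-01],[386.66206101,-52.47153113,256.85736937],[3.14069835,2.7248e-4,1.44499571]),
([-0.2939648,0.2938732,1.57124904,-0.05556616,1.62844792,1.41386785],[387.32587688,-55.85970251,254.6670663],[-3.14013033,0.35622722,-0.13010826])]
def load():
    import os,json
    return D+[tuple(x) for x in json.load(open('d.json'))] if os.path.exists('d.json') else D
def add():
    import os,json
    l=json.load(open('d.json')) if os.path.exists('d.json') else []
    o=get_obs();l.append([list(map(float,o[k])) for k in('joint_positions','tool_pos','tcp_rot')]);json.dump(l,open('d.json','w'))
y=lambda a:Ro.from_euler('y',a);z=lambda a:Ro.from_euler('z',a)
def fk(q,p):
    d1,o,a2,e,a3,L,o2=p
    R=z(q[0]);P=np.array([0,0,d1])+R.apply([0,o,0])
    R=R*y(q[1]);P=P+R.apply([0,0,a2]);R=R*y(q[2]);P=P+R.apply([e,0,a3])
    R=R*z(q[3]);R=R*y(q[4]);P=P+R.apply([0,o2,0]);R=R*z(q[5]+np.pi/2*0);P=P+R.apply([0,0,L])
    return P,R
def fitk():
    data=load()
    f=lambda p:np.concatenate([(fk(q,p)[0]-P) for q,P,_ in data]+[[(p[3])*.02,(p[6])*.02]])
    r=least_squares(f,[185,76,498,0,367,320,0]);return r.x,r.fun
def ik(P,R,p,q0):
    from numpy import array
    lo=np.array([-2.53,-.77,.04,-1,.28,-3.11]);hi=np.array([2.53,2.02,2.7,4.14,2.66,3.11])
    def f(q):
        a,b=fk(q,p);return np.r_[(a-P)/100,(b.inv()*R).as_rotvec()]
    r=least_squares(f,np.clip(q0,lo+.01,hi-.01),bounds=(lo,hi));return r.x,np.abs(r.fun).max()
E
python3 - <<'E'
from kin import *
p,f=fitk();print(p.round(1),f.round(1))
for q,P,e in load():
    print(np.round(fk(q,p)[1].as_matrix(),2).tolist(),np.round(Ro.from_euler('xyz',e).as_matrix(),2).tolist())
E
```

```text
[1.791e+02 7.620e+01 5.043e+02 3.000e+00 3.669e+02 3.178e+02 2.000e-01] [-0.  -0.   0.1 -0.   0.2 -0.   0.1 -0.  -0.   0.   0.   0.   0.1  0. ]
[[-0.23, 0.97, 0.0], [0.97, 0.23, -0.0], [-0.0, -0.0, -1.0]] [[0.97, 0.23, 0.0], [0.23, -0.97, -0.0], [0.0, 0.0, -1.0]]
[[-0.41, 0.91, 0.0], [0.91, 0.41, -0.0], [-0.0, -0.0, -1.0]] [[0.91, 0.41, 0.0], [0.41, -0.91, -0.0], [-0.0, 0.0, -1.0]]
[[-0.99, 0.13, 0.0], [0.13, 0.99, -0.0], [-0.0, -0.0, -1.0]] [[0.13, 0.99, 0.0], [0.99, -0.13, -0.0], [-0.0, 0.0, -1.0]]
[[0.13, 0.93, -0.35], [0.99, -0.12, 0.05], [0.0, -0.35, -0.94]] [[0.93, -0.13, -0.35], [-0.12, -0.99, 0.05], [-0.35, -0.0, -0.94]]
```

```bash
sed -i 's/q\[5\]+np.pi\/2\*0/q[5]+np.pi\/2/' kin.py; cat >> kin.py <<'E'
def toolR(az,tilt):
    # az: world azimuth of approach, tilt below horizontal (rad); tool x up-ish
    f=np.array([np.cos(az)*np.cos(tilt),np.sin(az)*np.cos(tilt),-np.sin(tilt)])
    x=np.array([np.cos(az)*np.sin(tilt),np.sin(az)*np.sin(tilt),np.cos(tilt)])
    return Ro.from_matrix(np.c_[x,np.cross(f,x),f])
E
python3 - <<'E'
from kin import *
from fit import W
p,f=fitk();hp=[501.5,-247,-.768]
q0=load()[3][0]
for hd in [(-55,0,85),(-35,0,95),(-23,0,140)]:
  for az in [-.768,-.55,-.35]:
    for t in [0,15,30,40]:
        best=None
        for g in [[-.3,.3,1.6,0,.8,1.4],[-.3,0,2.4,2.5,1,-1.5],[-.3,0,2.4,1.57,1,0]]:
            q,e=ik(W(hp,hd),toolR(az,np.radians(t)),p,g)
            if e<.003: print(hd,az,t,np.round(q,2))
E
```

```text
(-55, 0, 85) -0.768 0 [-0.28  1.22  2.67  3.77  2.22 -1.16]
(-55, 0, 85) -0.768 0 [-0.28  1.22  2.67  3.77  2.22 -1.16]
(-55, 0, 85) -0.768 30 [-0.36  0.54  2.61  3.55  1.06 -1.57]
(-55, 0, 85) -0.768 30 [-0.36  0.54  2.61  3.55  1.06 -1.57]
(-55, 0, 85) -0.768 40 [-0.4   0.39  2.5   3.61  0.64 -1.72]
(-55, 0, 85) -0.768 40 [-0.4   0.39  2.5   3.61  0.64 -1.72]
(-55, 0, 85) -0.55 30 [-0.61  0.55  2.69  3.09  1.15 -1.58]
(-55, 0, 85) -0.55 30 [-0.61  0.55  2.69  3.09  1.15 -1.58]
(-55, 0, 85) -0.55 40 [-0.6   0.37  2.56  3.08  0.67 -1.55]
(-55, 0, 85) -0.55 40 [-0.6   0.37  2.56  3.08  0.67 -1.55]
(-55, 0, 85) -0.35 30 [-0.84  0.55  2.7   2.67  1.14 -1.63]
(-55, 0, 85) -0.35 30 [-0.84  0.55  2.7   2.67  1.14 -1.63]
(-55, 0, 85) -0.35 30 [-0.84  0.55  2.7   2.67  1.14 -1.63]
(-55, 0, 85) -0.35 40 [-0.78  0.37  2.57  2.61  0.69 -1.44]
(-55, 0, 85) -0.35 40 [-0.78  0.37  2.57  2.61  0.69 -1.44]
(-55, 0, 85) -0.35 40 [-0.78  0.37  2.57  2.61  0.69 -1.44]
(-35, 0, 95) -0.768 0 [-0.32  1.15  2.64  3.68  2.15 -1.25]
(-35, 0, 95) -0.768 0 [-0.32  1.15  2.64  3.68  2.15 -1.25]
(-35, 0, 95) -0.
[... 1414 characters left out ...]
0.26  2.37  3.8   0.42 -1.97]
(-23, 0, 140) -0.55 30 [-0.63  0.34  2.56  3.05  0.8  -1.54]
(-23, 0, 140) -0.55 30 [-0.63  0.34  2.56  3.05  0.8  -1.54]
(-23, 0, 140) -0.55 40 [-0.62  0.23  2.42  3.    0.39 -1.49]
(-23, 0, 140) -0.55 40 [-0.62  0.23  2.42  3.    0.39 -1.49]
(-23, 0, 140) -0.55 40 [-0.62  0.23  2.42  3.    0.39 -1.49]
(-23, 0, 140) -0.35 30 [-0.83  0.34  2.56  2.56  0.83 -1.42]
(-23, 0, 140) -0.35 30 [-0.83  0.34  2.56  2.56  0.83 -1.42]
(-23, 0, 140) -0.35 30 [-0.83  0.34  2.56  2.56  0.83 -1.42]
(-23, 0, 140) -0.35 40 [-0.78  0.23  2.42  2.34  0.47 -1.12]
(-23, 0, 140) -0.35 40 [-0.78  0.23  2.42  2.34  0.47 -1.12]
(-23, 0, 140) -0.35 40 [-0.78  0.23  2.42  2.34  0.47 -1.12]
```

```bash
cat > plan.py <<'E'
from kin import *
from fit import W,H
hp=[501.5,-247,-.768]
def rows(Qs,p,P0,R0,w=4.5,v=32,jv=1.4):
    # densify joint path -> pose list with limits, then grouped rows rounded, chained
    poses=[]
    for a,b in zip(Qs[:-1],Qs[1:]):
        a,b=np.array(a),np.array(b);n=1
        while 1:
            fks=[fk(a+(b-a)*k/n,p) for k in range(n+1)]
            if all(np.linalg.norm(x[0]-y_[0])<v and np.degrees((x[1].inv()*y_[1]).magnitude())<w for x,y_ in zip(fks,fks[1:])) and np.abs(b-a).max()/n<jv/12: break
            n+=1
        poses+=fks[1:]
    P,R=P0,R0;i=0
    while i<len(poses):
        g=[rel(P,R,*x) for x in poses[i:i+5]];g=[np.round(x).astype(int).tolist()+[1] for x in g]
        print(g, poses[min(i+4,len(poses)-1)][0].round())
        l=np.array(g[-1],float);P=P+R.apply(l[3:6]);R=R*Ro.from_rotvec(np.radians(l[:3]));i+=5
E
python3 - <<'E'
from plan import *
add();p,f=fitk();print(p.round(1),np.abs(f).max())
o=get_obs();P0,R0=cur();q=o['joint_positions']
Q1=[.05,-.3,2.35,0,.5,1.4]
pre=W(hp,(-120,0,150));Qp,e=ik(pre,toolR(hp[2],np.radians(30)),p,[-.3,.2,2.5,3.4,1,-1.6]);print(Qp,e)
Q2=[.05,-.3,2.35,Qp[3],.5,Qp[5]]
print(fk(Q1,p)[0],fk(Q2,p)[0])
rows([q,Q1,Q2,Qp],p,P0,R0)
E
```

```text
[1.791e+02 7.620e+01 5.043e+02 3.000e+00 3.669e+02 3.178e+02 2.000e-01] 0.16430249170133493
[-0.22872003  0.25396263  2.66329857  3.76900653  0.8595459  -1.72216919] 2.4116497687742816e-10
[348.10634231  93.90938488 225.31128816] [479.51192565  10.62833567 469.88261638]
[[-1, 4, -1, 0, -11, 6, 1], [-2, 8, -3, 1, -22, 11, 1], [-2, 12, -4, 0, -33, 16, 1], [-3, 15, -6, 0, -44, 21, 1], [-3, 19, -7, -2, -55, 25, 1]] [384.   0. 232.]
[[-1, 4, -2, -1, -11, 3, 1], [-1, 8, -3, -3, -23, 5, 1], [-1, 12, -4, -6, -34, 6, 1], [-1, 16, -6, -9, -44, 7, 1], [-1, 20, -7, -13, -55, 8, 1]] [371.  55. 223.]
[[0, 4, -1, -3, -11, -2, 1], [0, 8, -2, -6, -21, -4, 1], [0, 12, -4, -11, -31, -7, 1], [0, 16, -5, -16, -41, -10, 1], [3, 16, -5, -13, -58, -12, 1]] [348. 111. 226.]
[[3, 1, 0, 5, -17, 0, 1], [6, 2, 1, 12, -33, -2, 1], [9, 4, 1, 21, -48, -4, 1], [11, 6, 2, 31, -62, -8, 1], [14, 8, 2, 42, -74, -12, 1]] [359. 191. 256.]
[[2, 2, 0, 12, -12, 0, 1], [4, 4, 1, 26, -23, -2, 1], [6, 7, 1, 40, -33, -4, 1], [7, 10, 1, 55, -40, -7, 1], [8, 12, 2, 71, -47, -11, 1]] [389. 241. 319.]
[[2, 4, 0, 17, -5, -1, 1], [2, 
[... 439 characters left out ...]
 0, 8, 15, -1, 1], [-6, 3, 0, 14, 31, -2, 1], [-9, 4, 0, 19, 48, -5, 1], [-12, 4, 1, 22, 65, -8, 1], [-15, 4, 1, 23, 82, -12, 1]] [486.  41. 485.]
[[-3, 0, 1, -1, 17, -1, 1], [-6, 0, 1, -3, 34, -2, 1], [-9, -1, 0, -22, 56, 6, 1], [-11, -3, -1, -41, 77, 12, 1], [-14, -4, -2, -60, 99, 17, 1]] [492. -30. 392.]
[[-2, -1, -1, -18, 20, 9, 1], [-5, -3, -2, -36, 40, 17, 1], [-8, -4, -2, -54, 61, 23, 1], [-10, -5, -3, -72, 82, 27, 1], [-12, -7, -4, -89, 103, 30, 1]] [478. -98. 271.]
[[-3, -1, -1, -18, 18, 7, 1], [-5, -3, -2, -35, 37, 12, 1], [-8, -4, -3, -52, 56, 17, 1], [-10, -6, -4, -68, 75, 19, 1], [-12, -7, -5, -84, 94, 20, 1]] [ 428. -154.  168.]
[[-2, -2, -1, -17, 16, 6, 1]] [ 415. -164.  150.]
```

>>> {"api": "send_rows", "payload": {
  "targets": [
    [[-1,4,-1,0,-11,6,1],[-2,8,-3,1,-22,11,1],[-2,12,-4,0,-33,16,1],[-3,15,-6,0,-44,21,1],[-3,19,-7,-2,-55,25,1]]
  ]
}}

```text
time: 4.77
tool_pos: [382.8, 1.4, 233.9]
tcp_rot: [3.112, 0.013, 0.0]
contact_force: [-0.2, 0.6, 0.7]
grip_width: 0.7
```

>>> {"api": "send_rows", "payload": {
  "targets": [
    [[-1,4,-2,-1,-11,3,1],[-1,8,-3,-3,-23,5,1],[-1,12,-4,-6,-34,6,1],[-1,16,-6,-9,-44,7,1],[-1,20,-7,-13,-55,8,1]]
  ]
}}

```text
time: 5.18
tool_pos: [369.5, 56.1, 225.2]
tcp_rot: [3.071, -0.332, 0.141]
contact_force: [-0.1, -0.2, 0.4]
grip_width: 0.4
```

>>> {"api": "send_rows", "payload": {
  "targets": [
    [[0,4,-1,-3,-11,-2,1],[0,8,-2,-6,-21,-4,1],[0,12,-4,-11,-31,-7,1],[0,16,-5,-16,-41,-10,1],[3,16,-5,-13,-58,-12,1]]
  ]
}}

```text
time: 5.6
tool_pos: [342.5, 112.0, 225.8]
tcp_rot: [3.069, -0.598, 0.26]
contact_force: [-0.7, 0.3, -1.4]
grip_width: 0.2
```

>>> {"api": "send_rows", "payload": {
  "targets": [
    [[3,1,0,5,-17,0,1],[6,2,1,12,-33,-2,1],[9,4,1,21,-48,-4,1],[11,6,2,31,-62,-8,1],[14,8,2,42,-74,-12,1]]
  ]
}}

```text
time: 6.02
tool_pos: [357.6, 192.1, 257.9]
tcp_rot: [-2.932, -0.739, 0.199]
contact_force: [-0.2, 1.1, -0.1]
grip_width: 0.3
```

```bash
python3 - <<'E'
from plan import *
add();p,f=fitk();print(p.round(1),np.abs(f).max());o=get_obs();print(o['joint_positions'],o['tool_pos'],o['time'])
E
```

```text
[221.1  76.4 506.2  45.  379.1 317.8   0. ] 0.9007712075801447
[ 0.05594711 -0.28536948  2.3492904   0.71908992  0.47268262  0.79785435] [357.56142292 192.08415223 257.93216811] 6.0167
```

>>> {"api": "send_rows", "payload": {
  "targets": [
    [[2,2,0,12,-12,0,1],[4,4,1,26,-23,-2,1],[6,7,1,40,-33,-4,1],[7,10,1,55,-40,-7,1],[8,12,2,71,-47,-11,1]]
  ]
}}

```text
time: 6.43
tool_pos: [387.1, 241.4, 320.1]
tcp_rot: [-2.682, -0.924, 0.048]
contact_force: [0.4, 0.2, -0.4]
grip_width: -0.0
```

>>> {"api": "send_rows", "payload": {
  "targets": [
    [[2,4,0,17,-5,-1,1],[2,6,0,34,-9,-2,1],[3,10,1,51,-10,-5,1],[3,13,1,68,-10,-8,1],[2,16,2,85,-9,-12,1]]
  ]
}}

```text
time: 6.85
tool_pos: [427.2, 245.1, 396.6]
tcp_rot: [-2.324, -1.13, -0.33]
contact_force: [0.0, -0.1, 0.0]
grip_width: 0.5
```

>>> {"api": "send_rows", "payload": {
  "targets": [
    [[0,3,0,17,3,-1,1],[-1,6,0,34,8,-2,1],[-2,9,1,50,14,-4,1],[-3,12,1,65,21,-8,1],[-5,14,2,79,30,-12,1]]
  ]
}}

```text
time: 7.27
tool_pos: [461.0, 202.6, 461.2]
tcp_rot: [-1.855, -1.223, -0.93]
contact_force: [0.7, -0.6, 0.2]
grip_width: 0.2
```

>>> {"api": "send_rows", "payload": {
  "targets": [
    [[-2,3,0,14,11,0,1],[-4,5,0,27,22,-2,1],[-6,8,1,39,35,-4,1],[-8,9,1,49,49,-7,1],[-11,11,2,57,64,-11,1]]
  ]
}}

```text
time: 7.68
tool_pos: [482.7, 126.3, 495.4]
tcp_rot: [-1.517, -1.21, -1.493]
contact_force: [-0.3, -1.1, 1.2]
grip_width: 0.5
```

```bash
python3 - <<'E'
from plan import *
add();p,f=fitk();print(p.round(1),np.abs(f).max());o=get_obs();print(o['joint_positions'],o['tool_pos'],o['time'])
P0,R0=cur();q=o['joint_positions']
pre=W(hp,(-120,0,150));Qp,e=ik(pre,toolR(hp[2],np.radians(30)),p,[-.3,.2,2.5,3.4,1,-1.6]);print(Qp,e)
rows([q,[.05,-.25,2.4,Qp[3],.55,Qp[5]],Qp],p,P0,R0)
E
```

```text
[221.5  76.4 506.4  45.4 379.2 318.   -0. ] 0.90829708977027
[ 0.0552288  -0.28296013  2.34340509  2.99309668  0.51328885 -1.07983273] [482.74110561 126.34905331 495.40382366] 7.6833
[-0.22977878  0.38606056  2.59862158  3.73630176  0.91466503 -1.67206522] 1.7053025658242404e-15
[[-3, 1, 0, 2, 17, -1, 1], [-6, 2, 1, 2, 35, -3, 1], [-9, 2, 1, 2, 54, -6, 1], [-12, 2, 2, -1, 73, -10, 1], [-16, 2, 2, -4, 92, -15, 1]] [479.  40. 458.]
[[-3, 0, 0, -5, 21, -1, 1], [-7, 0, 0, -11, 42, -3, 1], [-10, -2, -1, -29, 65, 6, 1], [-12, -3, -2, -47, 89, 13, 1], [-15, -5, -2, -65, 112, 18, 1]] [480. -40. 355.]
[[-3, -1, -2, -18, 22, 10, 1], [-6, -2, -2, -35, 44, 19, 1], [-9, -4, -4, -52, 66, 26, 1], [-12, -5, -5, -69, 88, 30, 1], [-14, -7, -6, -86, 111, 34, 1]] [ 459. -114.  234.]
[[-3, -1, -1, -18, 19, 8, 1], [-5, -3, -2, -36, 38, 15, 1], [-8, -4, -3, -53, 58, 20, 1], [-10, -6, -4, -70, 77, 24, 1]] [ 415. -164.  150.]
```

>>> {"api": "send_rows", "payload": {
  "targets": [
    [[-3,1,0,2,17,-1,1],[-6,2,1,2,35,-3,1],[-9,2,1,2,54,-6,1],[-12,2,2,-1,73,-10,1],[-16,2,2,-4,92,-15,1]]
  ]
}}

```text
time: 8.1
tool_pos: [479.1, 40.8, 457.4]
tcp_rot: [-1.713, -1.175, -1.583]
contact_force: [-0.1, 0.0, 1.1]
grip_width: 0.6
```

>>> {"api": "send_rows", "payload": {
  "targets": [
    [[-3,0,0,-5,21,-1,1],[-7,0,0,-11,42,-3,1],[-10,-2,-1,-29,65,6,1],[-12,-3,-2,-47,89,13,1],[-15,-5,-2,-65,112,18,1]]
  ]
}}

```text
time: 8.52
tool_pos: [480.6, -37.8, 353.1]
tcp_rot: [-2.202, -1.174, -1.335]
contact_force: [0.3, -0.5, -0.6]
grip_width: 0.7
```

>>> {"api": "send_rows", "payload": {
  "targets": [
    [[-3,-1,-2,-18,22,10,1],[-6,-2,-2,-35,44,19,1],[-9,-4,-4,-52,66,26,1],[-12,-5,-5,-69,88,30,1],[-14,-7,-6,-86,111,34,1]]
  ]
}}

```text
time: 8.93
tool_pos: [460.1, -112.3, 231.8]
tcp_rot: [-2.805, -1.137, -0.946]
contact_force: [0.1, 0.5, 0.3]
grip_width: 0.5
```

>>> {"api": "send_rows", "payload": {
  "targets": [
    [[-3,-1,-1,-18,19,8,1],[-5,-3,-2,-36,38,15,1],[-8,-4,-3,-53,58,20,1],[-10,-6,-4,-70,77,24,1],[-10,-6,-4,-70,77,24,1]]
  ]
}}

```text
time: 9.35
tool_pos: [415.1, -161.9, 146.4]
tcp_rot: [3.136, -1.04, -0.759]
contact_force: [-0.5, 0.5, 0.7]
grip_width: 0.4
```

```bash
cat > look.py <<'E'
import sys
from plan import *
def look(tag,cams=('wrist','scene','top')):
    add();p,f=fitk();o=get_obs();print(np.round(o['joint_positions'],2),o['tool_pos'].round(1),H(hp,o['tool_pos']).round(1),o['time'])
    print(cur()[1].as_matrix().round(2).tolist())
    for n in cams:
        snap(n,tag+n+'.png')
        for l in ['lip_mid','sash_index','mark','fan_button_top']:
            print(n,l,[(np.round(d['location'],1).tolist(),round(d['conf'],2)) for d in place_of(l,n)[:2]])
    print(camera_model('wrist')['world_to_cam'].tolist())
E
python3 -c "
from look import *
look('a')
for n,c in(('scene',(110,130)),('top',(90,130))):
    a=cv2.imread('pics/a%s.png'%n)[c[0]:c[0]+180,c[1]:c[1]+230];cv2.imwrite('pics/az%s.png'%n,cv2.resize(a,None,fx=3.3,fy=3.3,interpolation=2))
"
```

```text
[-0.23  0.4   2.6   3.73  0.92 -1.67] [ 415.1 -161.9  146.4] [-121.2    1.2  146.4] 9.35
[[0.37, -0.69, 0.62], [-0.35, -0.72, -0.6], [0.86, 0.0, -0.51]]
wrist lip_mid [([175.5, 261.7], 0.91)]
wrist sash_index [([172.3, 151.7], 0.95)]
wrist mark [([121.9, 133.0], 0.82)]
wrist fan_button_top [([285.6, 152.4], 0.69)]
scene lip_mid [([189.8, 242.8], 0.83)]
scene sash_index [([177.8, 218.8], 0.81), ([163.6, 218.9], 0.48)]
scene mark []
scene fan_button_top []
top lip_mid [([233.0, 312.3], 0.69), ([182.4, 250.7], 0.56)]
top sash_index []
top mark [([140.1, 222.4], 0.64), ([181.8, 259.5], 0.6)]
top fan_button_top [([176.8, 199.5], 0.51)]
[[-0.6887355723714635, -0.7250078486165545, -0.0026326402241155715, 171.55300337551049], [0.5093549228932921, -0.4864494971973447, 0.7098763619115804, -422.88231276168193], [-0.5159465804465836, 0.4875761541757838, 0.7043213897111401, 18.51166179687109], [0.0, 0.0, 0.0, 1.0]]
```

View pics/awrist.png

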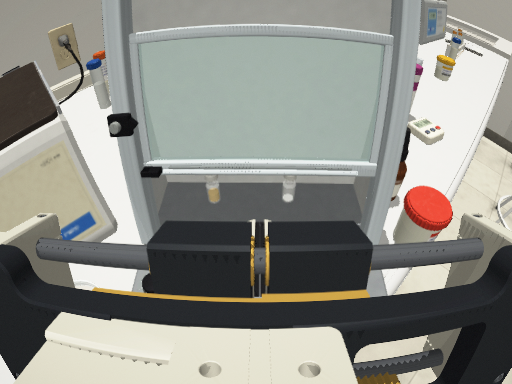

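View pics/ascene.png

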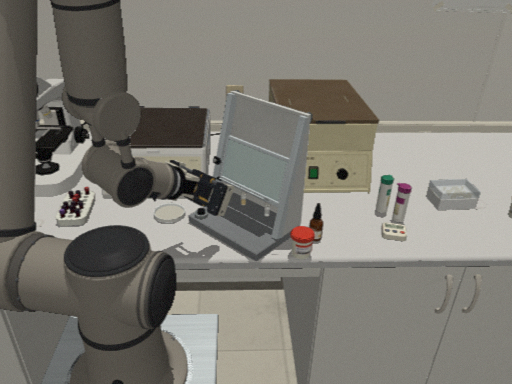

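View pics/aztop.png

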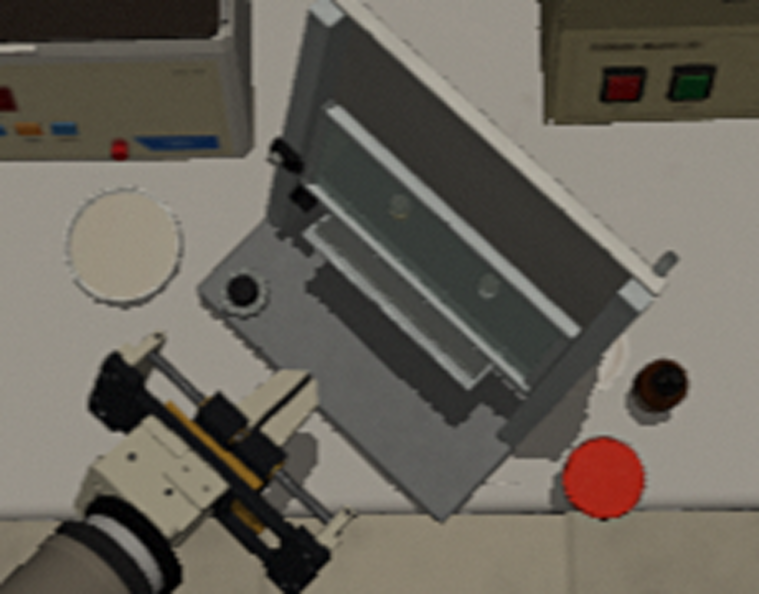

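```bash
python3 - <<'E'
from plan import *
from fit import tri
a=cv2.imread('pics/awrist.png')[90:200,90:190];cv2.imwrite('pics/cz.png',cv2.resize(a,None,fx=5,fy=5,interpolation=2))
d=dict(index=[('wrist',(172,151.5)),('scene',(178.,218.8)),('top',(150,222))],mark=[('wrist',(124,137)),('scene',(160.5,219.3)),('top',(140,221.8))],
lip=[('wrist',(175.5,261.7)),('scene',(190.5,242)),('top',(182.5,249.5))],btn=[('wrist',(285.6,152.4)),('top',(177.3,203.6)),('scene',(209.4,201.2))])
for n,l in d.items():
    for L in ([l,l[:2],l[::2],l[1:]]):
        w=tri(L);print(n,w.round(1),H(hp,w).round(1))
    print([np.subtract(proj(c,tri(l)),rc).round(1).tolist() for c,rc in l])
E
```

```text
index [ 552.5 -155.   115.8] [-27.2 101.6 115.8]
index [ 558.7 -154.6  112.2] [-23.  106.2 112.2]
index [ 551.7 -155.5  119.3] [-27.5 100.7 119.3]
index [ 552.1 -155.2  113.5] [-27.4 101.2 113.5]
[[2.4, 2.1], [-0.7, 0.5], [-0.4, -0.9]]
mark [ 565.  -157.8  163. ] [-16.3 108.3 163. ]
mark [ 560.9 -155.9  165.4] [-20.6 106.8 165.4]
mark [ 565.3 -158.9  163.4] [-15.3 107.6 163.4]
mark [ 564.9 -158.   162.1] [-16.2 108.1 162.1]
[[0.8, 1.0], [-0.2, 0.8], [-0.1, -1.2]]
lip [ 474.3 -219.2  120.5] [-38.9   1.2 120.5]
lip [ 476.8 -219.2  119.2] [-37.1   2.9 119.2]
lip [ 473.9 -219.3  124.2] [-39.1   0.8 124.2]
lip [ 473.3 -219.   118.4] [-39.7   0.6 118.4]
[[3.5, 1.8], [-0.9, 0.6], [-0.6, -0.5]]
btn [ 500.  -103.3   42.2] [-100.9  102.3   42.2]
btn [ 499.4 -102.8   44. ] [-101.7  102.3   44. ]
btn [ 504.6 -102.3   38.4] [-98.3 106.2  38.4]
btn [ 498.8 -104.8   42.6] [-100.7  100.4   42.6]
[[-0.5, 3.2], [-0.5, -0.7], [-0.1, -0.4]]
```

View pics/cz.png

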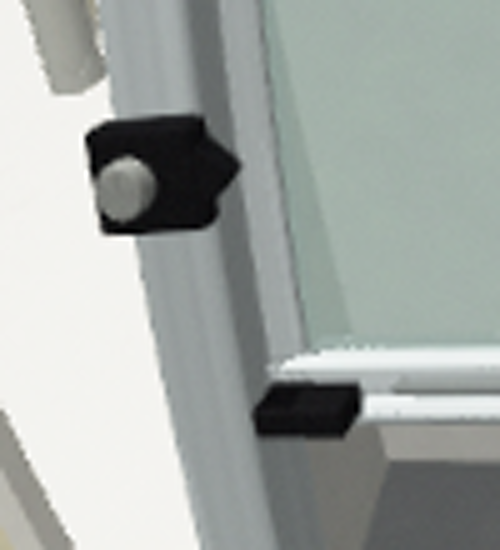

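```bash
python3 - <<'E'
from plan import *
p,f=fitk();P,R=cur();q=get_obs()['joint_positions']
T=toolR(hp[2],np.radians(30))
for h in [(-100,0,115),(-80,0,92),(-60,0,92),(-44,0,92),(-44+15,0,92+56)]:
    w=W(hp,h);print(h,rel(P,R,w,T),[np.round(x,3) for x in ik(w,T,p,q)])
E
```

```text
(-100, 0, 115) [-0.5, -0.0, 0.1, -19.5, 4.4, 34.3] [array([-0.276,  0.553,  2.59 ,  3.633,  1.048, -1.57 ]), np.float64(0.0)]
(-80, 0, 92) [-0.5, -0.0, 0.1, -29.5, 4.7, 63.1] [array([-0.316,  0.647,  2.561,  3.578,  1.107, -1.538]), np.float64(0.0)]
(-60, 0, 92) [-0.5, -0.0, 0.1, -19.5, 4.8, 80.5] [array([-0.351,  0.636,  2.519,  3.555,  1.06 , -1.564]), np.float64(0.0)]
(-44, 0, 92) [-0.5, -0.0, 0.1, -11.5, 4.9, 94.3] [array([-0.376,  0.631,  2.485,  3.54 ,  1.023, -1.583]), np.float64(0.0)]
(-29, 0, 148) [-0.5, -0.0, 0.1, 44.5, 4.9, 79.3] [array([-0.397,  0.426,  2.423,  3.606,  0.779, -1.721]), np.float64(0.0)]
```

>>> {"api": "send_rows", "payload": {
  "targets": [
    [[0,0,0,-10,2,17,1],[0,0,0,-20,4,34,1],[0,0,0,-30,5,50,1],[0,0,0,-30,5,63,1],[0,0,0,-30,5,63,1]]
  ]
}}

```text
time: 10.52
tool_pos: [444.4, -192.7, 90.1]
tcp_rot: [-3.139, -1.047, -0.763]
contact_force: [-0.1, -0.6, 0.4]
grip_width: 0.3
```

>>> {"api": "send_rows", "payload": {
  "targets": [
    [[0,0,0,6,0,11,1],[0,0,0,12,0,21,1],[0,0,0,18,0,31,1],[0,0,0,18,0,31,1]]
  ]
}}

```text
time: 10.85
tool_pos: [470.9, -217.4, 93.6]
tcp_rot: [-3.135, -1.052, -0.767]
contact_force: [-0.2, 0.2, -0.2]
grip_width: 0.4
```

```bash
python3 -c "
from look import *
look('b',('wrist',));snap('scene','bscene.png')
o=get_obs();print(o['contact_force'])
a=cv2.imread('pics/bscene.png')[110:290,130:360];cv2.imwrite('pics/bz.png',cv2.resize(a,None,fx=3.3,fy=3.3,interpolation=2))
"
```

```text
[-0.39  0.63  2.49  3.52  1.03 -1.58] [ 470.9 -217.4   93.6] [-42.6   0.   93.6] 10.85
[[0.36, -0.69, 0.63], [-0.34, -0.72, -0.6], [0.87, -0.0, -0.5]]
wrist lip_mid []
wrist sash_index [([194.4, 100.0], 0.6)]
wrist mark [([118.8, 68.1], 0.65)]
wrist fan_button_top []
[[-0.6885711620561605, -0.7251648517948396, -0.0023858973151198, 166.3205420770663], [0.5098823632279877, -0.48648664942538566, 0.7094721387058871, -435.060167614784], [-0.5156449655079277, 0.4873055280337294, 0.7047294458826721, 111.5254576259053], [0.0, 0.0, 0.0, 1.0]]
[ 0.07989904 -0.3647297   0.3252311 ]
```

View pics/bwrist.png

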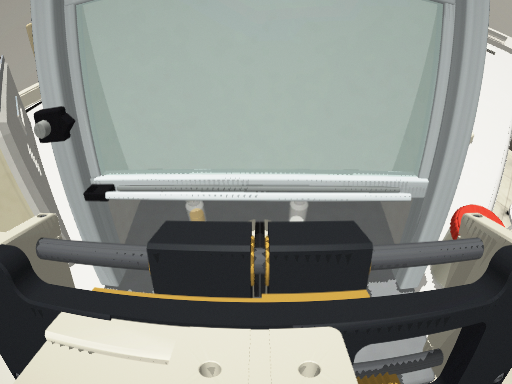

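View pics/bz.png

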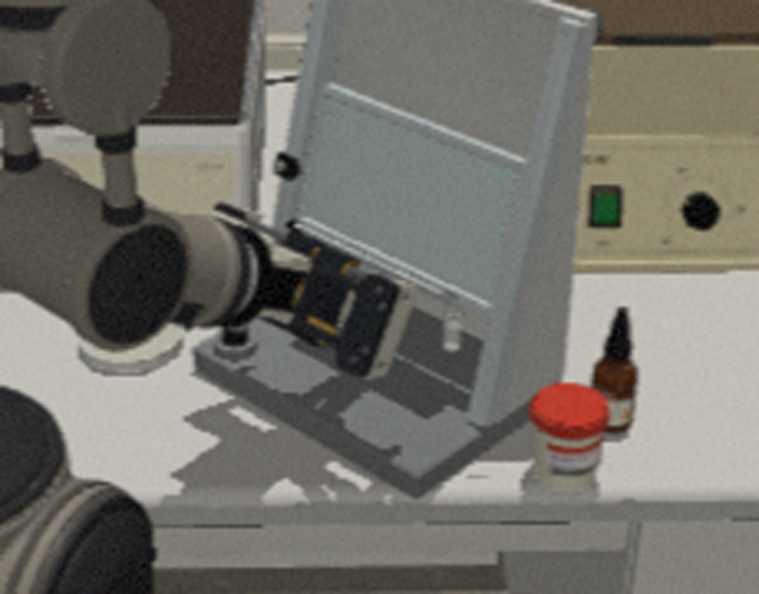

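>>> {"api": "send_rows", "payload": {
  "targets": [
    [[0,0,0,4,0,-1,1],[0,0,0,8,0,-2,1],[0,0,0,12,0,-3,1],[0,0,0,15,0,-4,1],[0,0,0,18,0,-5,1]]
  ]
}}

```text
time: 11.57
tool_pos: [472.6, -219.3, 110.0]
tcp_rot: [-3.137, -1.047, -0.764]
contact_force: [-1.0, 0.5, -2.6]
grip_width: 0.6
```

```bash
python3 -c "
from look import *
look('c',('wrist',))
o=get_obs();print(o['contact_force'])
"
```

```text
[-0.39  0.56  2.47  3.53  0.95 -1.62] [ 472.6 -219.3  110. ] [-40.   -0.2 110. ] 11.5667
[[0.36, -0.69, 0.63], [-0.35, -0.72, -0.6], [0.87, -0.0, -0.5]]
wrist lip_mid [([221.2, 253.5], 0.66)]
wrist sash_index [([209.4, 108.6], 0.59)]
wrist mark [([145.6, 76.6], 0.9)]
wrist fan_button_top []
[[-0.6889526899955828, -0.7248013124458736, -0.002692289841536017, 166.5403157543608], [0.5089615837845947, -0.48642633675067115, 0.7101742920908931, -451.43073660293123], [-0.5160448596578877, 0.48790621679997376, 0.7040207571006764, 103.13908809425436], [0.0, 0.0, 0.0, 1.0]]
[-1.04829395 -1.11585179  0.27044926]
```

View pics/cwrist.png

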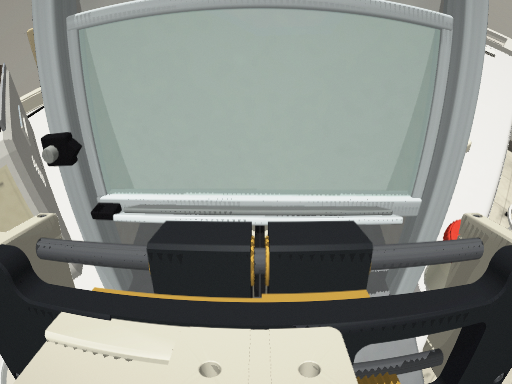

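```bash
cat >> plan.py <<'E'
def onrail(cam,rc,x0=-59):
    o,v=ray(cam,rc);a=H(hp,o);b=H(hp,o+v*100)-a;t=np.tan(np.radians(15))
    k=(x0+t*a[2]-a[0])/(b[0]-t*b[2]);h=a+k*b;return h,h[2]/np.cos(np.radians(15))
def gap(ix,mk,x0=(-58,-60)):
    a=onrail('wrist',ix,x0[0]);b=onrail('wrist',mk,x0[1]);return a[0].round(1),b[0].round(1),round(b[1]-a[1],1)
E
python3 -c "
from plan import *
for x in [(-58,-60),(-59,-59),(-60,-60),(-63,-60)]: print(gap((210.5,106),(149,81),x))
print(get_obs()['tool_pos'])"
```

```text
(array([-26.9,  99.5, 116.2]), array([-17.3, 104.7, 159.4]), np.float64(44.7))
(array([-27.6,  98.8, 117.1]), array([-16.5, 105.4, 158.8]), np.float64(43.2))
(array([-28.4,  98.1, 118. ]), array([-17.3, 104.7, 159.4]), np.float64(42.9))
(array([-30.7,  96.1, 120.6]), array([-17.3, 104.7, 159.4]), np.float64(40.2))
[ 472.77135706 -219.50985677  109.93638986]
```

>>> {"api": "send_rows", "payload": {
  "targets": [
    [[0,0,0,3,0,-0.8,1],[0,0,0,6,0,-1.6,1],[0,0,0,9,0,-2.4,1],[0,0,0,12,0,-3.2,1],[0,0,0,15,0,-4,1]]
  ]
}}

```text
time: 12.23
tool_pos: [475.4, -222.2, 124.9]
tcp_rot: [-3.137, -1.047, -0.764]
contact_force: [-1.0, 0.5, -3.1]
grip_width: 0.1
```

>>> {"api": "send_rows", "payload": {
  "targets": [
    [[0,0,0,3,0,-0.8,1],[0,0,0,6,0,-1.6,1],[0,0,0,9,0,-2.4,1],[0,0,0,12,0,-3.2,1],[0,0,0,15,0,-4,1]]
  ]
}}

```text
time: 12.65
tool_pos: [478.4, -225.1, 140.0]
tcp_rot: [-3.137, -1.048, -0.764]
contact_force: [-1.9, 0.2, -2.9]
grip_width: 0.4
```

```bash
python3 -c "
from look import *
look('d',('wrist',))
o=get_obs();print(o['contact_force'])
"
```

```text
[-0.4   0.45  2.44  3.57  0.82 -1.69] [ 478.4 -225.1  140. ] [-31.8  -0.3 140. ] 12.65
[[0.36, -0.69, 0.63], [-0.35, -0.72, -0.6], [0.87, -0.0, -0.5]]
wrist lip_mid [([220.7, 256.3], 0.56)]
wrist sash_index [([210.8, 108.7], 0.89)]
wrist mark [([196.4, 87.4], 0.67)]
wrist fan_button_top []
[[-0.6888708245384912, -0.7248786492610292, -0.0028161933823829003, 166.61949741399272], [0.5084448512412141, -0.48594998931026445, 0.710870199920953, -478.57261558122565], [-0.5166631594626822, 0.4882658617340163, 0.7033175868120882, 88.18200724822094], [0.0, 0.0, 0.0, 1.0]]
[-0.64998671  0.55420771 -0.77507535]
```

View pics/dwrist.png

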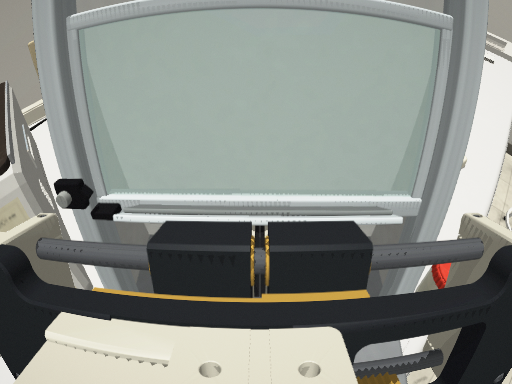

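```bash
python3 -c "
from plan import *
a=cv2.imread('pics/dwrist.png')[160:235,40:140];cv2.imwrite('pics/dz.png',cv2.resize(a,None,fx=7,fy=7,interpolation=2))
for x in [(-58,-60),(-60,-60)]: print(gap((211,106),(193.5,92.5),x))"
```

```text
(array([-18.8,  99.6, 146.4]), array([-17. , 104.8, 160.6]), np.float64(14.8))
(array([-20.3,  98.2, 148.1]), array([-17. , 104.8, 160.6]), np.float64(13.0))
```

View pics/dz.png

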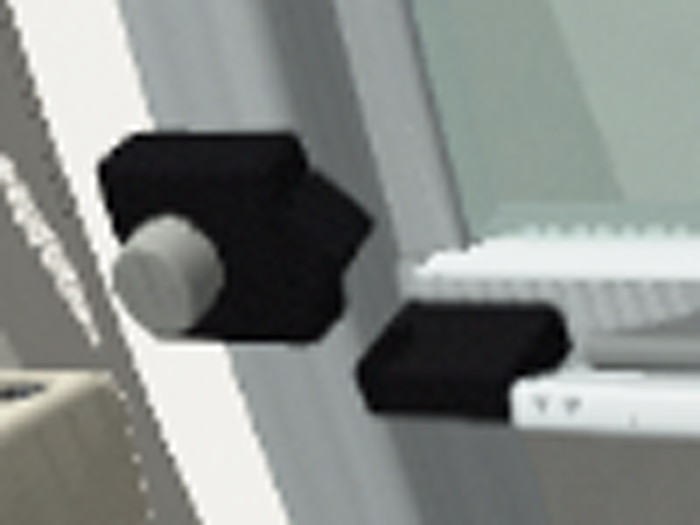

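```bash
cat > t.py <<'E'
from plan import *
import plant
M={}
M['a']=[[-0.6887355723714635,-0.7250078486165545,-0.0026326402241155715,171.55300337551049],[0.5093549228932921,-0.4864494971973447,0.7098763619115804,-422.88231276168193],[-0.5159465804465836,0.4875761541757838,0.7043213897111401,18.51166179687109],[0,0,0,1]]
M['b']=[[-0.6885711620561605,-0.7251648517948396,-0.0023858973151198,166.3205420770663],[0.5098823632279877,-0.48648664942538566,0.7094721387058871,-435.060167614784],[-0.5156449655079277,0.4873055280337294,0.7047294458826721,111.5254576259053],[0,0,0,1]]
M['d']=[[-0.6888708245384912,-0.7248786492610292,-0.0028161933823829003,166.61949741399272],[0.5084448512412141,-0.48594998931026445,0.710870199920953,-478.57261558122565],[-0.5166631594626822,0.4882658617340163,0.7033175868120882,88.18200724822094],[0,0,0,1]]
K=camera_model('wrist')['K']
import h
h.camera_model=lambda n:dict(K=K,world_to_cam=M[n])
def ray2(n,rc):
    T=np.array(M[n]);d=np.linalg.inv(K)@np.array([rc[1],rc[0],1.]);th=np.hypot(d[0],d[1])
    d=np.array([d[0]/th*np.sin(th),-d[1]/th*np.sin(th),-np.cos(th)]);R=T[:3,:3];return -R.T@T[:3,3],R.T@d
def tri2(l):
    A=np.zeros((3,3));b=np.zeros(3)
    for c,rc in l:
        o,v=ray2(c,rc);m=np.eye(3)-np.outer(v,v);A+=m;b+=m@o
    return H(hp,np.linalg.solve(A,b)).round(1)
print('mark',tri2([('a',(123.5,137.8)),('d',(193.5,92.1))]),tri2([('a',(123.5,137.8)),('b',(124,74)),('d',(193.5,92.1))]))
print('index',tri2([('a',(172,151.6)),('b',(192,99.3))]))
E
python3 t.py
python3 - <<'E'
import cv2
a=cv2.imread('pics/bwrist.png')[95:215,20:130];cv2.imwrite('pics/bz2.png',cv2.resize(a,None,fx=5,fy=5,interpolation=2))
E
```

```text
mark [-18.4 105.4 163.9] [-11.2 110.9 156.1]
index [-23.7 104.5 111.2]
```

View pics/bz2.png

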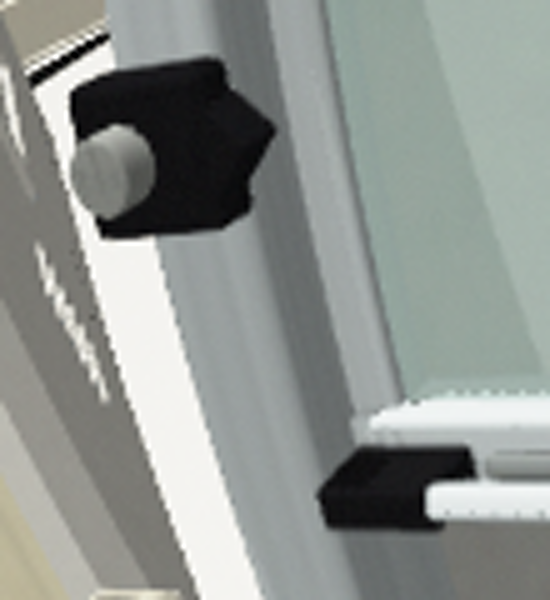

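>>> {"api": "send_rows", "payload": {
  "targets": [
    [[0,0,0,3,0,-0.8,1],[0,0,0,6,0,-1.6,1],[0,0,0,9,0,-2.4,1],[0,0,0,12,0,-3.2,1],[0,0,0,12.5,0,-3.3,1]]
  ]
}}

```text
time: 13.32
tool_pos: [481.2, -227.6, 153.0]
tcp_rot: [-3.137, -1.049, -0.765]
contact_force: [-0.4, 0.5, -1.8]
grip_width: 0.8
```

```bash
python3 -c "
from look import *
look('e')
o=get_obs();print(o['contact_force'])
a=cv2.imread('pics/ewrist.png')[160:260,40:160];cv2.imwrite('pics/ez.png',cv2.resize(a,None,fx=5,fy=5,interpolation=2))
a=cv2.imread('pics/escene.png')[140:200,190:260];b=cv2.imread('pics/etop.png')[110:170,190:260]
cv2.imwrite('pics/ez2.png',cv2.resize(np.vstack([a,b]),None,fx=5,fy=5,interpolation=2))
"
```

```text
[-0.41  0.41  2.42  3.59  0.76 -1.72] [ 481.2 -227.6  153. ] [-2.81e+01 -1.00e-01  1.53e+02] 13.3167
[[0.36, -0.69, 0.63], [-0.35, -0.72, -0.6], [0.87, -0.0, -0.5]]
wrist lip_mid [([219.4, 254.2], 0.78)]
wrist sash_index [([211.9, 107.8], 0.89)]
wrist mark [([211.2, 96.7], 0.76)]
wrist fan_button_top []
scene lip_mid [([175.6, 247.0], 0.78)]
scene sash_index [([162.5, 222.4], 0.76)]
scene mark []
scene fan_button_top [([212.2, 203.7], 0.5)]
top lip_mid [([177.6, 254.4], 0.98)]
top sash_index [([144.1, 220.3], 0.82)]
top mark [([139.2, 221.8], 0.44)]
top fan_button_top []
[[-0.6889117598505594, -0.7248403977377621, -0.0026429050247257064, 166.5633514889376], [0.5091174861665938, -0.48647063835689636, 0.7100321846902745, -489.66637044659626], [-0.5159457068520054, 0.48780397274314863, 0.7041642647543177, 81.35977625052134], [0.0, 0.0, 0.0, 1.0]]
[ 0.53705686  0.51864234 -0.38721804]
```

View pics/ez.png

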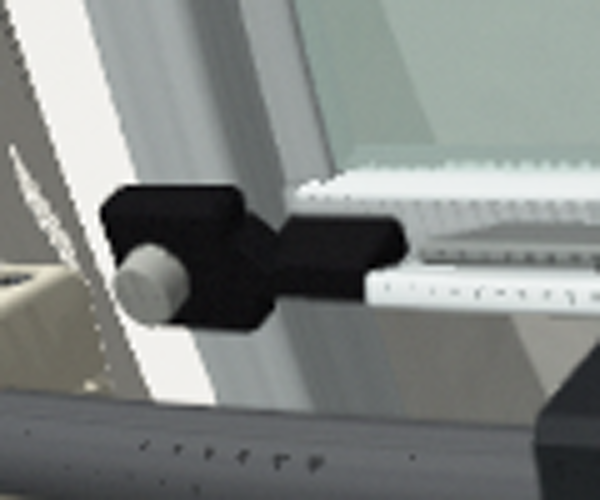

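View pics/ez2.png

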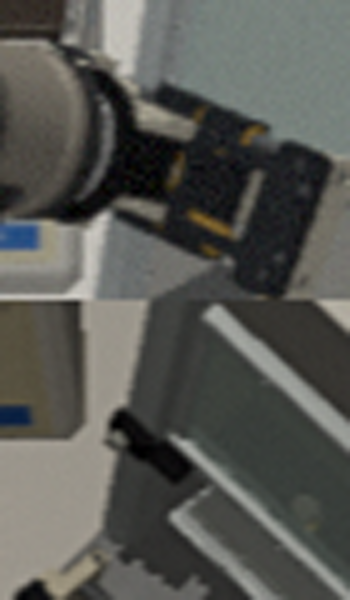

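Window is at the mark by the wrist view: tab centre ≈(211.5,107), pointer tip ≈(211,96). I'll back out below the lip and look again from the front.

>>> {"api": "send_rows", "payload": {
  "targets": [
    [[0,0,0,-6,0,1.5,1],[0,0,0,-12,0,3,1],[0,0,0,-22,0,-14,1],[0,0,0,-35,0,-35,1],[0,0,0,-45,0,-60,1]]
  ]
}}

```text
time: 14.48
tool_pos: [426.4, -176.2, 142.8]
tcp_rot: [-3.138, -1.048, -0.765]
contact_force: [0.4, 0.4, 0.0]
grip_width: 0.8
```

>>> {"api": "send_rows", "payload": {
  "targets": [
    [[0,0,0,15,0,-25,1],[0,0,0,35,0,-35,1],[0,0,0,55,0,-40,1],[0,0,0,55,0,-40,1]]
  ]
}}

```text
time: 14.82
tool_pos: [423.5, -171.6, 215.4]
tcp_rot: [-3.13, -1.056, -0.769]
contact_force: [1.5, -1.2, -0.3]
grip_width: 0.7
```

```bash
python3 -c "
from look import *
look('f')
a=cv2.imread('pics/fwrist.png')[90:210,90:210];cv2.imwrite('pics/fz.png',cv2.resize(a,None,fx=5,fy=5,interpolation=2))
a=cv2.imread('pics/fscene.png')[140:200,190:260];b=cv2.imread('pics/ftop.png')[110:170,190:260]
cv2.imwrite('pics/fz2.png',cv2.resize(np.vstack([a,b]),None,fx=5,fy=5,interpolation=2))
"
```

```text
[-0.27  0.12  2.5   3.91  0.63 -1.97] [ 423.5 -171.6  215.4] [-1.085e+02  1.000e-01  2.154e+02] 14.8167
[[0.35, -0.69, 0.63], [-0.34, -0.73, -0.6], [0.87, -0.01, -0.49]]
wrist lip_mid [([198.8, 255.2], 0.65)]
wrist sash_index [([193.1, 157.3], 0.77)]
wrist mark [([189.6, 151.3], 0.62)]
wrist fan_button_top []
scene lip_mid [([175.5, 245.4], 0.65)]
scene sash_index [([161.2, 222.8], 0.57)]
scene mark [([162.0, 221.8], 0.18)]
scene fan_button_top [([211.0, 202.4], 0.59)]
top lip_mid [([176.0, 255.2], 0.73)]
top sash_index [([144.8, 222.8], 0.63)]
top mark [([143.1, 221.9], 0.42)]
top fan_button_top [([178.2, 201.4], 0.47)]
[[-0.688915843187698, -0.7248371072828927, -0.0024756636997743187, 166.53699259724655], [0.5094560215300592, -0.486632439410261, 0.7096783997279228, -473.66051659723126], [-0.5156059766253199, 0.48764745136152393, 0.7045214262525045, -18.04794730317991], [0.0, 0.0, 0.0, 1.0]]
```

View pics/fz.png

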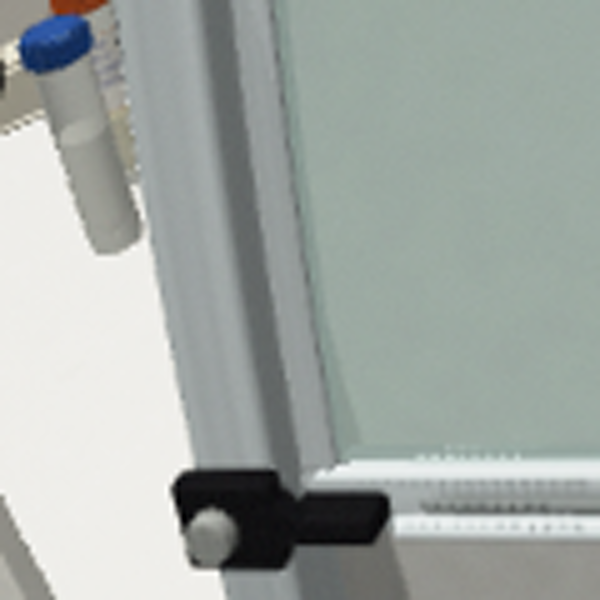

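View pics/fz2.png

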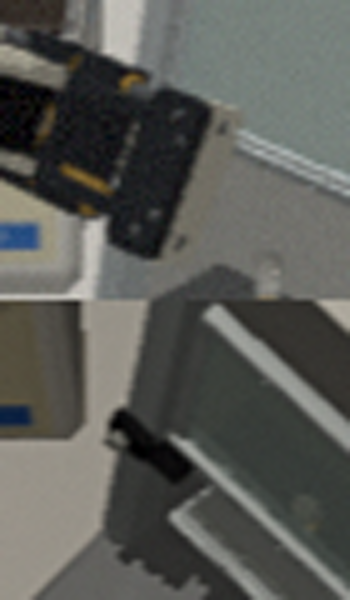

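View pics/fwrist.png

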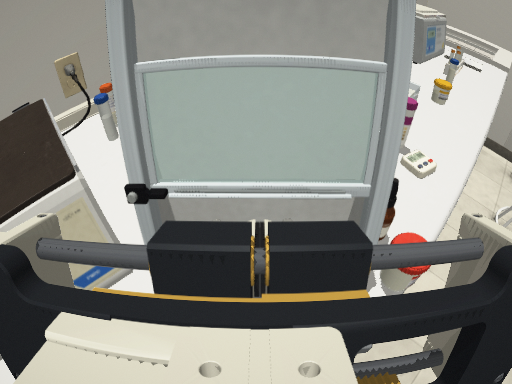

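```bash
python3 - <<'E'
from plan import *
p,f=fitk();P,R=cur();q=get_obs()['joint_positions'];print(W(hp,(-100,100,45)))
for az in (hp[2],-.5,-.2):
  for t in (30,40,50,60):
    T=toolR(az,np.radians(t)); 
    d=9.5*np.sin(np.radians(t))*np.array([np.cos(az),np.sin(az),0])
    for z in (100,45):
        w=W(hp,(-100,100,z))+d;s=ik(w,T,p,q);print(round(az,2),t,z,s[0].round(2),round(s[1],4))
E
```

```text
[ 499.03965226 -105.60004707   45.        ]
-0.77 30 100 [ 0.02  0.6   2.37  4.02  0.93 -1.73] 0.0
-0.77 30 45 [ 0.02  0.78  2.37  3.93  1.05 -1.56] 0.0
-0.77 40 100 [-0.06  0.47  2.31  4.14  0.63 -1.97] 0.0085
-0.77 40 45 [-0.05  0.63  2.32  3.98  0.74 -1.75] 0.0
-0.77 50 100 [-0.17  0.39  2.28  4.14  0.39 -2.08] 0.0765
-0.77 50 45 [-0.14  0.53  2.26  4.14  0.46 -2.01] 0.0165
-0.77 60 100 [-0.22  0.37  2.27  4.14  0.28 -2.12] 0.1641
-0.77 60 45 [-0.22  0.49  2.24  4.14  0.28 -2.1 ] 0.0844
-0.5 30 100 [-0.2   0.6   2.51  3.44  1.02 -1.58] 0.0
-0.5 30 45 [-0.2   0.82  2.52  3.41  1.24 -1.51] 0.0
-0.5 40 100 [-0.24  0.44  2.41  3.51  0.59 -1.71] 0.0
-0.5 40 45 [-0.24  0.63  2.44  3.42  0.8  -1.6 ] 0.0
-0.5 50 100 [-0.26  0.36  2.3   3.78  0.28 -2.01] 0.0242
-0.5 50 45 [-0.27  0.51  2.33  3.52  0.41 -1.75] 0.0
-0.5 60 100 [-0.22  0.37  2.26  4.14  0.28 -2.33] 0.1721
-0.5 60 45 [-0.26  0.49  2.27  3.77  0.28 -1.99] 0.1061
-0.2 30 100 [-0.54  0.62  2.58  2.81  1.1  -1.59] 0.0
-0.2 30 45 [-0.54  0.86  2.58  2.84  1.33 -1.67] 0.0
-0.2 40 100 [-0.5   0.43  2.46  2.75  0.63 -1.44] 0.0
-0.2 40 45 [-0.5   0.64  2.49  2.84  0.85 -1.56] 0.0
-0.2 50 100 [-0.47  0.34  2.33  2.45  0.28 -1.1 ] 0.0116
-0.2 50 45 [-0.46  0.5   2.36  2.74  0.43 -1.4 ] 0.0
-0.2 60 100 [-0.45  0.32  2.13  0.55  0.28  0.81] 0.0462
-0.2 60 45 [-0.48  0.47  2.29  2.37  0.28 -1.05] 0.0863
```

```bash
python3 - <<'E'
from plan import *
P,R=cur();az=-.5;t=np.radians(40);T=toolR(az,t);d=6*np.array([np.cos(az),np.sin(az),0])
w=W(hp,(-100,100,0))+d
for z in (110,70): print(z,rel(P,R,w+[0,0,z],T))
print('down in tool',T.inv().apply([0,0,-1]).round(3))
S=Slerp([0,1],Ro.concatenate([R,T]))
for k in (.25,.5,.75,1): print(rel(P,R,P+(w+[0,0,110]-P)*k,S(k)))
E
```

```text
110 [12.2, -10.0, -8.7, -79.1, -102.2, 64.8]
70 [12.2, -10.0, -8.7, -113.7, -102.1, 84.8]
down in tool [-0.766  0.     0.643]
[3.0, -2.5, -2.2, -19.8, -25.6, 16.2]
[6.1, -5.0, -4.3, -39.5, -51.1, 32.4]
[9.1, -7.5, -6.5, -59.3, -76.7, 48.6]
[12.2, -10.0, -8.7, -79.1, -102.2, 64.8]
```

>>> {"api": "send_rows", "payload": {
  "targets": [
    [[3,-2.5,-2,-20,-26,16,1],[6,-5,-4,-40,-51,32,1],[9,-7.5,-6.5,-59,-77,49,1],[12,-10,-8.7,-79,-102,65,1],[12,-10,-8.7,-79,-102,65,1]]
  ]
}}

```text
time: 15.98
tool_pos: [506.5, -108.1, 107.3]
tcp_rot: [3.138, -0.868, -0.495]
contact_force: [-0.6, 0.5, 0.3]
grip_width: 0.5
```

>>> {"api": "send_rows", "payload": {
  "targets": [
    [[0,0,0,-11,0,9,1],[0,0,0,-23,0,19,1],[0,0,0,-31,0,26,1],[0,0,0,-31,0,26,1]]
  ]
}}

```text
time: 16.32
tool_pos: [503.2, -108.9, 68.1]
tcp_rot: [3.137, -0.87, -0.499]
contact_force: [-0.2, 0.9, 1.3]
grip_width: 0.6
```

```bash
python3 -c "
from look import *
look('g')
o=get_obs();print(o['contact_force'])
b=cv2.imread('pics/gtop.png')[130:230,150:280]
cv2.imwrite('pics/gz2.png',cv2.resize(b,None,fx=5,fy=5,interpolation=2))
b=cv2.imread('pics/gscene.png')[150:250,150:280]
cv2.imwrite('pics/gz3.png',cv2.resize(b,None,fx=5,fy=5,interpolation=2))
P,R=cur();az=-.5;print(R.as_matrix()[:,2],P-R.as_matrix()[:,0]*9.5)
"
```

```text
[-0.24  0.55  2.43  3.46  0.71 -1.64] [ 503.2 -108.9   68.1] [-94.7 100.5  68.1] 16.3167
[[0.57, -0.48, 0.67], [-0.31, -0.88, -0.37], [0.76, 0.0, -0.65]]
wrist lip_mid [([74.4, 477.5], 0.82)]
wrist sash_index [([28.1, 300.6], 0.82)]
wrist mark [([19.9, 288.1], 0.88)]
wrist fan_button_top []
scene lip_mid [([175.4, 244.1], 0.77)]
scene sash_index [([164.0, 225.0], 0.8)]
scene mark [([163.4, 218.0], 0.46), ([213.5, 171.0], 0.43)]
scene fan_button_top [([210.9, 201.2], 0.43)]
top lip_mid [([171.2, 252.9], 0.65)]
top sash_index [([144.3, 224.3], 0.76)]
top mark [([140.8, 222.8], 0.65)]
top fan_button_top [([144.2, 222.6], 0.46)]
[[-0.4808803964625427, -0.8767839892830068, 0.001969881977357397, 146.62057969934637], [0.7172234742298662, -0.39207364898136526, 0.5760804993992407, -470.40733539677393], [-0.5043258195964877, 0.27843866454106936, 0.8173905907073543, 57.06885181127678], [0.0, 0.0, 0.0, 1.0]]
[ 0.30313652  0.09133358 -0.08306116]
[ 0.67075419 -0.36956407 -0.64304838] [ 498.90275937 -105.89617746   62.44682836]
```

View pics/gz2.png

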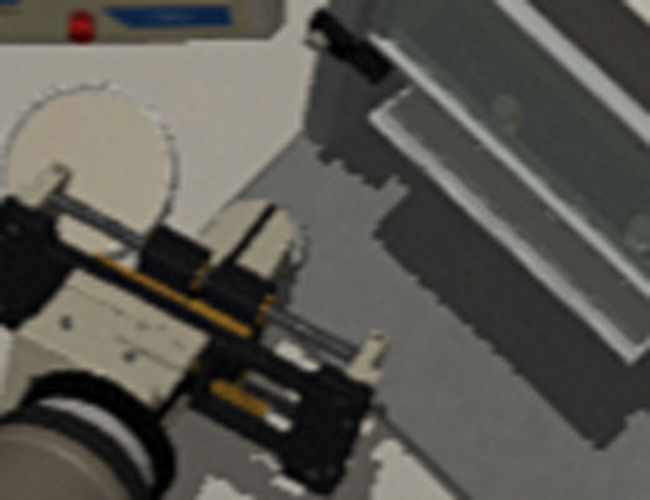

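View pics/gz3.png

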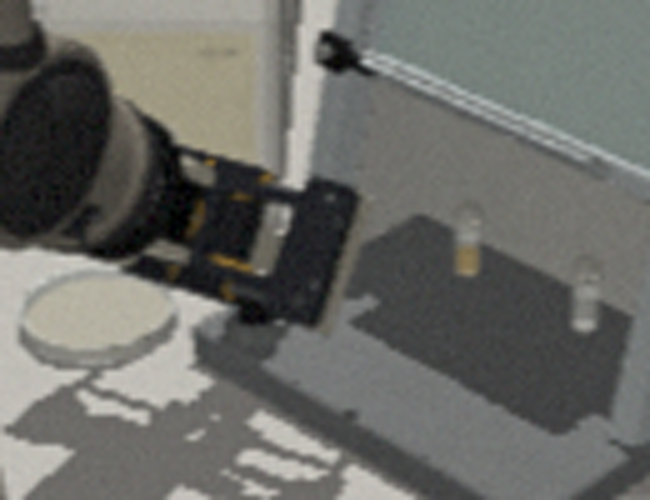

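View pics/gwrist.png

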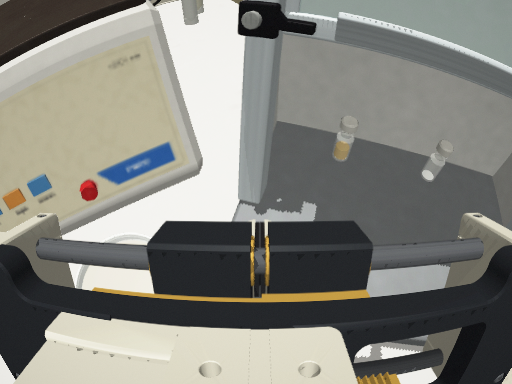

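>>> {"api": "send_rows", "payload": {
  "targets": [
    [[0,0,0,-4,0,3.3,1],[0,0,0,-8,0,6.7,1],[0,0,0,-10,0,8.4,1],[0,0,0,-11.5,0,9.6,1],[0,0,0,-13,0,11,1]]
  ]
}}

```text
time: 17.48
tool_pos: [504.2, -108.9, 52.1]
tcp_rot: [3.138, -0.872, -0.499]
contact_force: [-0.9, 1.0, 1.3]
grip_width: 0.4
```

>>> {"api": "send_rows", "payload": {
  "targets": [
    [[0,0,0,-1,0,0.8,1],[0,0,0,-2,0,1.7,1],[0,0,0,-3,0,2.5,1]]
  ]
}}

```text
time: 17.73
tool_pos: [504.3, -108.9, 48.8]
tcp_rot: [3.138, -0.873, -0.499]
contact_force: [-1.9, 1.1, 3.2]
grip_width: 0.6
```

>>> {"api": "send_rows", "payload": {
  "targets": [
    [[0,0,0,-1,0,0.8,1],[0,0,0,-2,0,1.7,1],[0,0,0,-3,0,2.5,1]]
  ]
}}

```text
time: 17.98
tool_pos: [504.5, -109.0, 45.7]
tcp_rot: [3.139, -0.875, -0.499]
contact_force: [-8.3, 4.3, 17.7]
grip_width: 0.3
```

>>> {"api": "send_rows", "payload": {
  "targets": [
    [[0,0,0,-1,0,0.8,1],[0,0,0,-1,0,0.8,1]]
  ]
}}

```text
time: 18.15
tool_pos: [504.5, -109.0, 45.4]
tcp_rot: [3.139, -0.877, -0.499]
contact_force: [-10.3, 4.0, 20.6]
grip_width: 0.5
```

>>> {"api": "send_rows", "payload": {
  "targets": [
    [[0,0,0,4,0,-3.3,1],[0,0,0,12,0,-10,1],[0,0,0,27,0,-23,1],[0,0,0,50,0,-42,1],[0,0,0,65,0,-65,1]]
  ]
}}

```text
time: 18.57
tool_pos: [498.2, -105.0, 136.2]
tcp_rot: [3.139, -0.872, -0.5]
contact_force: [0.8, -2.5, -0.3]
grip_width: 0.3
```

>>> {"api": "send_rows", "payload": {
  "targets": [
    [[0,0,0,10,0,-30,1],[0,0,0,25,0,-60,1],[0,0,0,40,0,-80,1],[0,0,0,40,0,-80,1]]
  ]
}}

```text
time: 18.9
tool_pos: [466.4, -88.6, 212.4]
tcp_rot: [3.131, -0.895, -0.483]
contact_force: [0.6, -0.2, -0.4]
grip_width: 0.0
```

```bash
python3 -c "
from look import *
look('k')
o=get_obs();print(o['contact_force'],o['dq'].round(3))
for l in ['cup_a','lugol','petri_a']: print(l,[(np.round(d['location'],1).tolist(),round(d['conf'],2)) for d in place_of(l,'top')[:2]])
b=cv2.imread('pics/ktop.png')[100:250,130:350]
cv2.imwrite('pics/kz2.png',cv2.resize(b,None,fx=3.5,fy=3.5,interpolation=2))
b=cv2.imread('pics/kscene.png')[110:270,130:340]
cv2.imwrite('pics/kz3.png',cv2.resize(b,None,fx=3.5,fy=3.5,interpolation=2))
"
```

```text
[-0.19  0.05  2.38  4.14  0.28 -2.36] [466.4 -88.6 212.4] [-135.3   89.6  212.4] 18.9
[[0.55, -0.47, 0.69], [-0.29, -0.88, -0.37], [0.78, 0.01, -0.63]]
wrist lip_mid [([180.3, 381.8], 0.82)]
wrist sash_index [([181.7, 382.4], 0.34)]
wrist mark [([150.8, 273.8], 0.68)]
wrist fan_button_top []
scene lip_mid [([175.0, 242.8], 0.93)]
scene sash_index [([161.3, 221.0], 0.62)]
scene mark [([222.7, 250.1], 0.63), ([164.2, 219.5], 0.59)]
scene fan_button_top [([211.4, 201.9], 0.5)]
top lip_mid [([176.6, 253.4], 0.72)]
top sash_index [([145.8, 224.6], 0.84)]
top mark [([141.4, 221.8], 0.61)]
top fan_button_top [([178.7, 200.9], 0.39)]
[[-0.4793554061876036, -0.8776207633804216, 0.0004361677276636157, 144.6393535437682], [0.7111800186778788, -0.38815436682267856, 0.5861392057777918, -513.0760007508454], [-0.5142386368137392, 0.2812791908407988, 0.8102102450647584, -74.086625564397], [0.0, 0.0, 0.0, 1.0]]
[-0.51804949 -1.10147174  0.09704784] [ 0.001 -0.006 -0.    -0.001  0.    -0.   ]
cup_a [([236.7, 310.7], 0.73)]
lugol [([206.8, 327.5], 0.74)]
petri_a [([164.9, 167.0], 0.93)]
```

View pics/kz2.png

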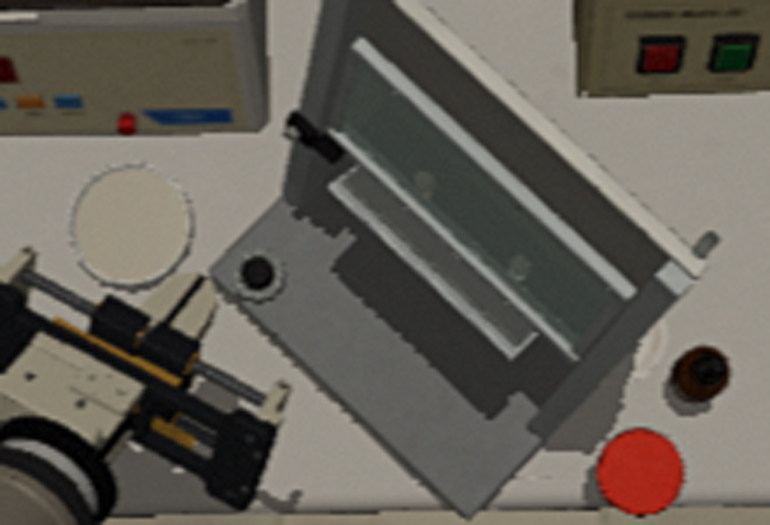

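View pics/kz3.png

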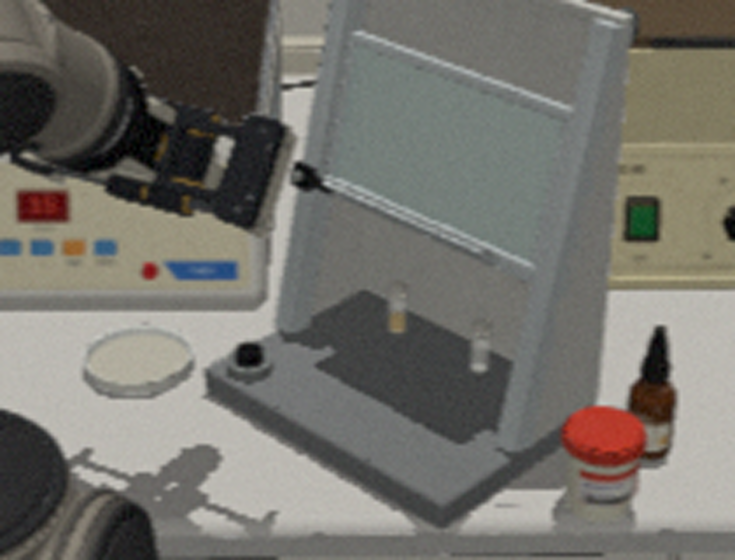

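View pics/kwrist.png

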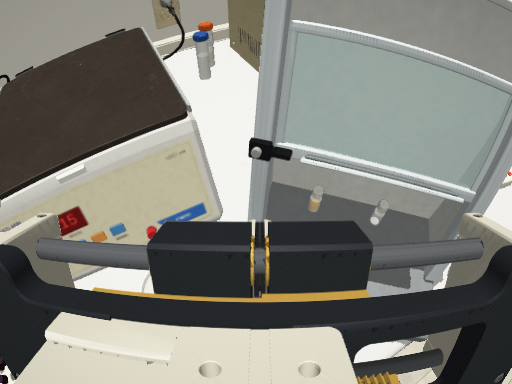

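>>> {"api": "send_rows", "payload": {
  "targets": [
    [[0,0,0,-6,0,12,1],[0,0,0,-12,0,24,1],[0,0,0,-12,0,24,1],[0,0,0,-12,0,24,1],[0,0,0,-12,0,24,1]]
  ]
}}

```text
time: 20.22
tool_pos: [475.1, -94.3, 183.3]
tcp_rot: [3.14, -0.885, -0.499]
contact_force: [0.2, -0.4, -0.2]
grip_width: 0.2
```

```bash
python3 -c "
from plan import *
o=get_obs();print(o['joint_positions'],o['dq'].round(3),o['contact_force'],H(hp,o['tool_pos']))
a=cv2.imread('pics/kwrist.png')[120:180,230:330];cv2.imwrite('pics/kz4.png',cv2.resize(a,None,fx=6,fy=6,interpolation=2))
ims=[cv2.imread('pics/%s'%n)[190:230,180:225] for n in('scene0.png','kscene.png')];cv2.imwrite('pics/kz5.png',cv2.resize(np.hstack(ims),None,fx=8,fy=8,interpolation=2))
"
```

```text
[-0.20602878  0.14303253  2.3965438   3.8707973   0.34425821 -2.08108202] [ 0.002 -0.012 -0.001 -0.01   0.002  0.012] [ 0.24380806 -0.36499285 -0.23909811] [-125.06388672   91.48500479  183.28845977]
```

View pics/kz4.png

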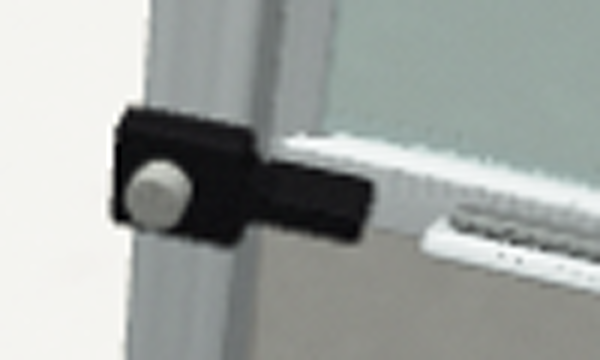

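View pics/kz5.png

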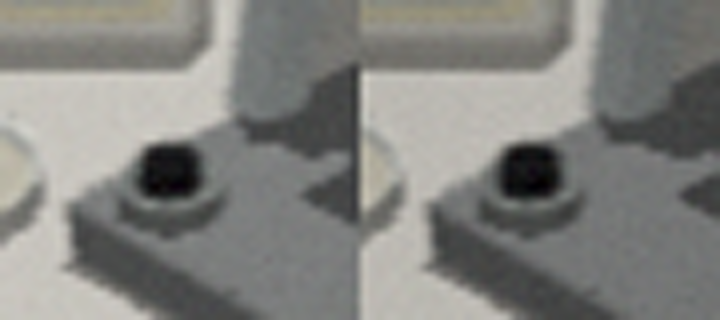

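The tab is in line with the pointer from this third angle too. The button looks the same as before the press, so it is up again.

```bash
python3 -c "
from plant import close_job;print(close_job())"
```

```text
the job is handed in; nothing more can be done
None
```

The window is at the mark and the fan button has been pressed and released. I handed the job in shortly after 20 s; no verdict is reported.

- **Window:** I pushed it up from beneath the lip with shut fingers, at about 2–3 N. The tab was level with the pointer in three wrist views from different poses, within about 2 mm by eye. The calibrated estimate of the gap is less certain, because its depth readings differed by a few mm. The scene camera was blocked at first; the later top and scene pictures agree.
- **Fan button:** I pressed it until it bottomed. The fingertip stopped moving at a height that matches full travel, and the force rose to about 20 N. In before and after pictures it looks the same, so it is up again.
- **Cup, bottle and dish:** They look unmoved in the pictures. The networks' locations for them shifted 2–4 px, which I take as detection noise; I measured only the dish by eye, and it had not moved.
- **Arm:** While retreating, joint 4 reached the end of its range (4.14) and joint 5 was at 0.28, also its limit. I moved both back off their limits before handing in. The arm was then clear of everything, with the force reading near zero.

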